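Load the cat feeder and click its hood switch

TASK

Get the cats' meals ready: stand each food pot on the desk in the feeder well of its own colour with the lid of its own colour seated flat on it, and put every lid that has no pot into the grey tray. When all the pots are in and closed, press the roller lever of the feeder's hood switch down just until it clicks, without overtravel, keep it there for half a second, then let it come back up. Leave the other things on the desk where they are.

Things in the scene. Friction and masses are not known exactly. Their poses are not given: they have to be found in the camera images.
- pot_green: green round food pot, 54 mm across, 48 high, wall 3.5, with dry biscuits lying in it 11 mm or more below its rim, 120 g; origin at the centre of its underside, z up out of its mouth. May be absent
- pot_blue: blue round food pot, 54 mm across, 48 high, wall 3.5, with dry biscuits lying in it 11 mm or more below its rim, 120 g; origin at the centre of its underside, z up out of its mouth. May be absent
- pot_red: red round food pot, 54 mm across, 48 high, wall 3.5, with dry biscuits lying in it 11 mm or more below its rim, 120 g; origin at the centre of its underside, z up out of its mouth. May be absent
- pot_yellow: yellow round food pot, 54 mm across, 48 high, wall 3.5, with dry biscuits lying in it 11 mm or more below its rim, 120 g; origin at the centre of its underside, z up out of its mouth. May be absent
- lid_green: green lid, 35 g: under the round disc (54 mm across, 4 thick) a plug 41 across and 7 deep that drops into the pot's mouth (47 across), on top of the disc a round knob 18 across and 22 high; 33 high in all. Origin at the centre of the plug's underside, z up through the knob: 41 mm above the pot's origin when seated. It starts lying with the plug on the table, knob up
- lid_blue: blue lid, 35 g: under the round disc (54 mm across, 4 thick) a plug 41 across and 7 deep that drops into the pot's mouth (47 across), on top of the disc a round knob 18 across and 22 high; 33 high in all. Origin at the centre of the plug's underside, z up through the knob: 41 mm above the pot's origin when seated. It starts lying with the plug on the table, knob up
- lid_red: red lid, 35 g: under the round disc (54 mm across, 4 thick) a plug 41 across and 7 deep that drops into the pot's mouth (47 across), on top of the disc a round knob 18 across and 22 high; 33 high in all. Origin at the centre of the plug's underside, z up through the knob: 41 mm above the pot's origin when seated. It starts lying with the plug on the table, knob up
- lid_yellow: yellow lid, 35 g: under the round disc (54 mm across, 4 thick) a plug 41 across and 7 deep that drops into the pot's mouth (47 across), on top of the disc a round knob 18 across and 22 high; 33 high in all. Origin at the centre of the plug's underside, z up through the knob: 41 mm above the pot's origin when seated. It starts lying with the plug on the table, knob up
- well_green (a point): centre of the floor of the green well in the white feeder: a round recess 64 mm across and 6 deep with a green floor; floor 29 mm above the table. z up, x and y along the feeder's short and long sides (the feeder may stand turned by up to 7 degrees); wells are 80 mm apart along the feeder's y, in the order green, blue, red, yellow towards -y; the deck is 90 mm deep in x. A pot stands in it with up to 5 mm play all round
- well_blue (a point): centre of the floor of the blue well in the white feeder: a round recess 64 mm across and 6 deep with a blue floor; floor 29 mm above the table. z up, x and y along the feeder's short and long sides (the feeder may stand turned by up to 7 degrees); wells are 80 mm apart along the feeder's y, in the order green, blue, red, yellow towards -y; the deck is 90 mm deep in x. A pot stands in it with up to 5 mm play all round
- well_red (a point): centre of the floor of the red well in the white feeder: a round recess 64 mm across and 6 deep with a red floor; floor 29 mm above the table. z up, x and y along the feeder's short and long sides (the feeder may stand turned by up to 7 degrees); wells are 80 mm apart along the feeder's y, in the order green, blue, red, yellow towards -y; the deck is 90 mm deep in x. A pot stands in it with up to 5 mm play all round
- well_yellow (a point): centre of the floor of the yellow well in the white feeder: a round recess 64 mm across and 6 deep with a yellow floor; floor 29 mm above the table. z up, x and y along the feeder's short and long sides (the feeder may stand turned by up to 7 degrees); wells are 80 mm apart along the feeder's y, in the order green, blue, red, yellow towards -y; the deck is 90 mm deep in x. A pot stands in it with up to 5 mm play all round
- lever (a joint): angle of the hood switch's roller lever in rad: 0 = free (up), grows as the roller is pressed down, 45 mm arm, so 0.1 rad is 4.5 mm at the roller. The switch clicks at 0.15 (roller 7 mm down) and is overtravelled at 0.33 (15 mm down); aim for 0.22 (10 mm). Springs back by itself. It takes about 1.6 N at the roller to start moving it, 3.6 N at the click and 6 N at overtravel
- roller (a point): centre of the orange roller, 16 mm across and 12 long, on the end of the steel lever on top of the black switch case, at the feeder's -y end, 85 mm beyond the yellow well. Its axis lies along the feeder's y; pressed straight down from above. When free its centre is 97 mm above the table and its top 105; the case's top is at 70. The lever's pivot lies 45 mm farther in the feeder's +x
- tray: grey open tray for spare lids, 100 x 150 mm outside (x, y of its frame), 22 high, walls and floor 4 thick; origin at the centre of its underside; on the left or the right side of the desk. Two lids fit side by side along its y, about 35 mm either side of the middle
- sharpener: bystander, leave it alone: small metal pencil sharpener, 32 x 22 x 24, among the pots and lids (mm); origin at the centre of its underside
- pencil_pot: bystander, leave it alone: terracotta pencil pot, 72 across, 90 high, pens to 150, at one side (mm); origin at the centre of its underside
- mouse: bystander, leave it alone: black computer mouse, 100 x 60 x 32 (mm); origin at the centre of its underside
- stapler: bystander, leave it alone: red and black stapler, 35 x 140 x 40 (mm); origin at the centre of its underside
Not all that is in view belongs to the job. Leave any white look-alike of the lid_red alone. What is shaped like the lid_blue but purple is not meant.

How it is judged:
By the outcome, as a careful person would: the job done as asked, in the order asked, and still so for the second after the job is handed in, with the robot touching nothing.
Of pot_green, pot_blue, pot_red, pot_yellow only 2 to 3 are there at a start; the rules pass over those that are not, and their reading is None.
At some moment in a run one of pot_green, pot_blue, pot_red, pot_yellow, lid_green, lid_blue, lid_red, lid_yellow may be knocked a few centimetres aside while the robot is not near it.
It also fails if it takes over 184 s, if anything falls off the work surface, if the arm or the gripper's body presses on something with over 40 N, if the wrist force passes 120 N, or if a joint passes its speed limit or range.

ROBOT

A 6-joint arm with a two-finger parallel gripper is mounted at the origin on the work surface. World frame = base frame: x ahead of the robot, y to its left, z up, the work surface at z = 0. Lengths are in mm, angles in rad, forces in N, time in s.
With the tool pointing down it reaches from about 275 to 1000 mm from the base axis. Payload 8.4 kg.
Tool frame: the origin (TCP) lies on the centre line of the jaws, within the pads' length; the fingertips stand 17 mm ahead of it and the grasp point (between the pads) lies 2 mm behind it (r.tcp_to_tips is the z of the fingertips in the tool frame, in mm); z points along the fingers, y is the direction in which the jaws open and shut (so a half turn about z gives the same grasp; the last joint's range is limited). The gripper opens to 85 mm and grips with 20 to 120 N. Pads are 22 mm wide; open, the fingers measure 114 mm over their backs; the gripper's body (76 mm by 85 mm) begins 54 mm behind the grasp point. The pads swing forward as they close: fully open they stand 13 mm farther back than shut.
Start: joints at [-1.188, 0.353, 1.633, -0, 1.155, -0.002], TCP at [234.607, -579.299, 248.281] pointing down, gripper open.
Joint ranges: [-2.63, 2.63], [-0.92, 2.1], [0.06, 2.66], [-1.3, 4.44], [0, 2.69], [-3.02, 3.02]. Speed limits (rad/s): [2.22, 2.22, 2.79, 3.14, 3.14, 3.14].

INTERFACE

Orientations are given as [roll, pitch, yaw] about the fixed x, y, z axes, in that order (R = Rz(yaw) Ry(pitch) Rx(roll)).
In Python, from rig import r, cams, job gives the robot as it stands.
- The arm moves only by the tool drive_tool, never from a script. Its argument "deltas" is a list of rows, each a list of 4 numbers: the shift along the tool's x, y, z in cm, then the turn about the tool's z in rad. In form: [[x, y, z, roll], ...]. A call has 1 to 12 rows; each row shifts and turns the commanded pose from where the row before left it, along the tool's axes as they then stand; what a row does not reach is not made up. A row lasts 1/12 s, in which the tool goes at most 41.7 mm and 7.16 degrees, less where a joint would pass 70% of its speed; a pose out of reach is approached as far as the arm can. A call with a gripper value outside its range is refused whole. "jaw" is the closure, from 0 (fully open) to 1 (shut), set as the call begins (left out, the last holds). The fingers move at their own pace and stop on an object; "force" is the grip in N (left out, the last holds). Time passes only in rows, so rows that do not move let the fingers close. It gives the time, the measured TCP pose, the force and the opening at its end, in the units of the state.
- r.sense(): the state, without advancing time (a new reading comes with each control period).
- cams.grab_frame(name): name is "scene" or "side" or "wrist"; returns (picture, depth): 480x640x3 uint8, red, green, blue; 480x640 float32, mm along the optical axis (not along the pixel's ray), 0 where there is no reading.
- cams.camera_params(name): a dict with "fx", "fy", "cx", "cy" (pixels), "R" (3x3) and "t" (3): a world point X has camera coordinates R X + t. Camera axes: x right, y down, z forward; pixel columns grow to the right and rows downward; lengths in mm; the calibration is good to about 2 mm. A picture is of the moment at which its call begins: read the wrist's pose just before it. camera_params takes no time and is no camera call; for the wrist camera it gives the pose at the moment of the call.
- job.sign_off(): hands the job in, once; it reports no verdict.
The state is a dict: "clock": time; "qpos": joint angles; "qvel": joint speeds; "joint_efforts": joint torques, N m; "eef_pos": TCP position; "tcp_rot": TCP orientation; "contact_force": force on the tool from outside, world axes, zero at the start; "wrist_torque": the same for the moment, N m; "opening": opening from 0.0 (shut) to 1.0 (fully open).
Only numpy, scipy, OpenCV 4.12 (cv2) and the standard library are available. Lean on these libraries where they do the work, as an engineer would, in place of code of your own. Each camera call takes 0.05 s, during which the arm holds its last target. There are 200 camera calls.

## Working session

There is one attempt and no reset: what is moved stays moved. The work goes in short steps, Python scripts to look and compute and a tool call to move; the robot and the scene stay as the last step left them, time stands still between calls to the robot, and variables do not carry over. Pictures are saved under pics/ and viewed, about 12 in all and at most 16, crops included, and the job is handed in when it is done.

Besides the shell and the picture viewer there is one more tool, called after ">>>" by a JSON object that holds its "fn" and its "kwargs". drive_tool: Moves the arm, as the interface text tells. Its arguments: {"type":"object","properties":{"deltas":{"type":"array"},"jaw":{"type":"number"},"force":{"type":"number"}},"required":["deltas"]}

```bash
ls; mkdir -p pics
cat > h.py <<'E'
from rig import r,cams,job
import numpy as np,cv2
def save(cam,name):
    P=cams.camera_params(cam);im,d=cams.grab_frame(cam)
    cv2.imwrite(f'pics/{name}.png',im[:,:,::-1]);np.savez(f'pics/{name}.npz',im=im,d=d,R=P['R'],t=P['t'],K=[P['fx'],P['fy'],P['cx'],P['cy']])
    return im,d
def world(name,u,v,depth=None):
    z=np.load(f'pics/{name}.npz');fx,fy,cx,cy=z['K']
    if depth is None:
        w=z['d'][int(v)-1:int(v)+2,int(u)-1:int(u)+2];depth=np.median(w[w>0])
    c=np.array([(u-cx)/fx,(v-cy)/fy,1])*depth
    return z['R'].T@(c-z['t'])
def ray(name,u,v,h):
    z=np.load(f'pics/{name}.npz');fx,fy,cx,cy=z['K']
    d=z['R'].T@np.array([(u-cx)/fx,(v-cy)/fy,1]);o=-z['R'].T@z['t']
    return o+d*(h-o[2])/d[2]
def st():
    s=r.sense();print(round(s['clock'],2),np.round(s['eef_pos'],1),np.round(s['tcp_rot'],3),np.round(s['contact_force'],1),round(s['opening'],3))
E
python3 - <<'E'
from h import *
save('scene','s0');save('side','d0');st();print(r.tcp_to_tips)
for c in('scene','side'):
    P=cams.camera_params(c);print(c,np.round(-P['R'].T@P['t']),P['fx'])
E
```

```text
pics
0.1 [ 234.4 -578.9  247.6] [-3.14   0.     0.385] [-0.1 -0.2  0. ] 1.003
17.0
scene [1178.  320.  843.] 440.66506828155894
side [103. 711. 555.] 434.11487228860835
```

View pics/s0.png

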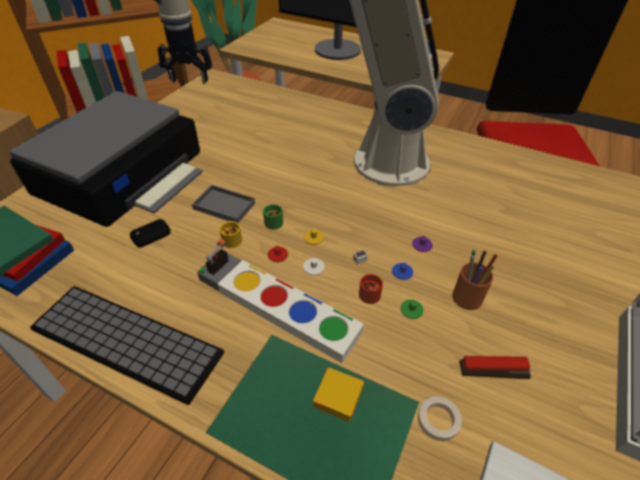

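View pics/d0.png

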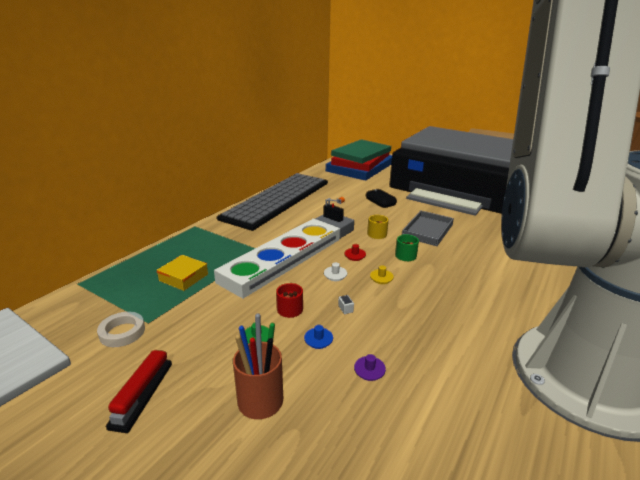

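Scene: pots are red (370,288), green (273,216) and yellow (231,234). Lids are red (278,253), yellow (314,236), blue (402,270) and green (412,308), so blue is the spare. The decoys are white and purple. The tray is at (224,203) and the feeder runs from (245,280) to (335,328).

```bash
cat >> h.py <<'E'
def cloud(name,box=None):
    z=np.load(f'pics/{name}.npz');fx,fy,cx,cy=z['K'];v,u=np.mgrid[0:480,0:640]
    d=z['d'];c=np.stack([(u-cx)/fx*d,(v-cy)/fy*d,d],-1)
    W=(c-z['t'])@z['R'];W[d<=0]=np.nan
    return W,cv2.cvtColor(z['im'],cv2.COLOR_RGB2HSV)
HUE={'green':(50,85),'blue':(105,125),'red':(172,6),'yellow':(22,32)}
def blobs(name,xr=(250,800),yr=(-450,350),amin=25):
    W,H=cloud(name)
    for c,(a,b) in HUE.items():
        h=H[...,0];m=((h>=a)&(h<=b)) if a<b else ((h>=a)|(h<=b))
        m&=(H[...,1]>170)&(H[...,2]>50)&(W[...,2]>2)&(W[...,2]<120)&(W[...,0]>xr[0])&(W[...,0]<xr[1])&(W[...,1]>yr[0])&(W[...,1]<yr[1])
        n,L,S,C=cv2.connectedComponentsWithStats(m.astype(np.uint8))
        for i in range(1,n):
            if S[i,4]<amin: continue
            p=W[L==i];lo,hi=np.percentile(p,[2,98],axis=0)
            print(c,'px',np.round(C[i]),S[i,4],'mid',np.round((lo+hi)/2)[:2],'ext',np.round(hi-lo)[:2],'z',np.round([lo[2],hi[2]]))
E
python3 - <<'E'
from h import *
blobs('s0')
for u,v in[(360,257),(314,266),(422,243),(224,203),(195,205),(222,219),(254,205),(227,188),(217,256),(221,243)]:print(u,v,np.round(world('s0',u,v)))
E
```

```text
blue px [402. 272.] 88 mid [443. 189.] ext [36. 40.] z [10. 15.]
blue px [302. 312.] 361 mid [673.  34.] ext [47. 48.] z [28. 33.]
red px [277. 254.] 214 mid [ 532. -116.] ext [43. 44.] z [ 9. 36.]
red px [371. 288.] 322 mid [540. 143.] ext [50. 48.] z [10. 50.]
red px [274. 296.] 370 mid [664. -46.] ext [48. 50.] z [28. 34.]
yellow px [231. 234.] 230 mid [ 539. -255.] ext [49. 52.] z [ 8. 50.]
yellow px [314. 236.] 183 mid [433. -62.] ext [44. 46.] z [ 9. 35.]
yellow px [246. 281.] 335 mid [ 655. -127.] ext [51. 50.] z [27. 34.]
yellow px [344. 382.] 595 mid [783. 183.] ext [32. 72.] z [20. 36.]
360 257 [455.  81.  23.]
314 266 [532. -10.  20.]
422 243 [332. 205.  21.]
224 203 [ 424. -360.    5.]
195 205 [ 483. -416.   21.]
222 219 [ 480. -328.    2.]
254 205 [ 388. -281.    2.]
227 188 [ 359. -396.    2.]
217 256 [ 650. -208.   72.]
221 243 [ 632. -204.  101.]
```

>>> {"fn": "drive_tool", "kwargs": {"deltas": [[0, 0, -1.2, -0.119], [0, 0, -1.2, -0.119], [0, 0, -1.2, -0.119], [0, 0, -1.2, -0.119], [0, 0, -1.2, -0.119], [0, 0, -1.2, -0.119], [0, 0, -1.2, -0.119], [0, 0, -1.2, -0.119], [0, 0, -1.2, -0.119]]}}

```text
clock: 0.85
eef_pos: [234.5, -579.0, 356.4]
tcp_rot: [-3.141, -0.001, 1.462]
contact_force: [0.4, 0.1, -0.6]
opening: 0.995
```

>>> {"fn": "drive_tool", "kwargs": {"deltas": [[3, 1, -0.5, 0], [3, 1, -0.5, 0], [3, 1, -0.5, 0], [3, 1, -0.5, 0], [3, 1, -0.5, 0], [3, 1, -0.5, 0], [3, 1, -0.5, 0], [3, 1, -0.5, 0], [3, 1, -0.5, 0], [3, 1, -0.5, 0]]}}

```text
clock: 1.68
eef_pos: [368.6, -291.2, 406.3]
tcp_rot: [-3.141, -0.0, 1.456]
contact_force: [1.8, -0.7, 0.6]
opening: 1.0
```

>>> {"fn": "drive_tool", "kwargs": {"deltas": [[3, 1, -0.5, 0], [3, 1, -0.5, 0], [3, 1, -0.5, 0], [3, 1, -0.5, 0], [3, 1, -0.5, 0], [3, 1, -0.5, 0], [3, 1, -0.5, 0], [3, 1, -0.5, 0], [3, 1, -0.5, 0], [3, 1, -0.5, 0], [0, 0, 0, 0], [0, 0, 0, 0]]}}

```text
clock: 2.68
eef_pos: [502.4, -5.0, 455.9]
tcp_rot: [-3.141, 0.0, 1.459]
contact_force: [0.2, -0.3, 0.1]
opening: 0.997
```

Run:
```python
from h import *
st();P=cams.camera_params('wrist');save('wrist','w1');print(np.round(-P['R'].T@P['t']),np.round(P['R'],2),P['fx'])
blobs('w1',amin=100)
```

```text
2.68 [502.4  -5.  455.9] [-3.141  0.     1.459] [ 0.2 -0.3  0.1] 0.997
[511.  67. 581.] [[ 0.99 -0.11 -0.  ]
 [-0.11 -0.95  0.28]
 [-0.03 -0.28 -0.96]] 400.4265937544591
blue px [445. 132.] 1519 mid [675.  35.] ext [51. 52.] z [27. 31.]
red px [335.  56.] 1125 mid [539. 142.] ext [47. 49.] z [26. 50.]
red px [440. 192.] 1361 mid [667. -45.] ext [52. 52.] z [27. 31.]
red px [347. 247.] 852 mid [ 531. -116.] ext [45. 45.] z [ 9. 33.]
yellow px [515.  17.] 191 mid [769. 165.] ext [ 3. 40.] z [ 6. 30.]
yellow px [359. 320.] 139 mid [ 538. -233.] ext [42. 12.] z [ 8. 44.]
```

View pics/w1.png

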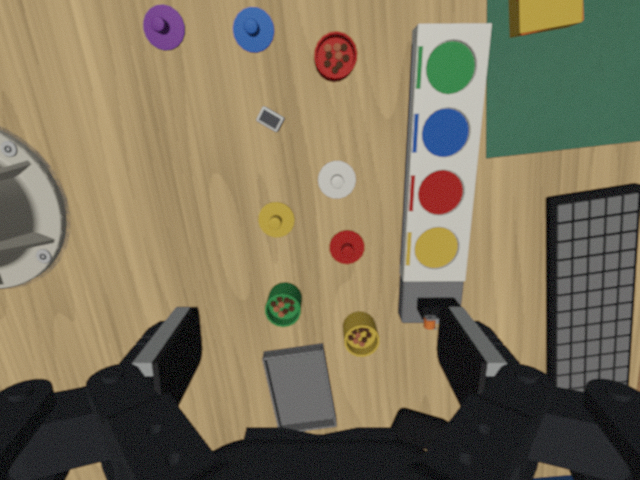

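Wrist view: the red pot is at (335,56), green pot (284,305), yellow pot (360,333), and the lids at yellow (276,219), red (347,247) and blue (254,30). The feeder is on the right with its wells. The green lid is out of view at the top.

```bash
cat >> h.py <<'E'
HUE={'green':(42,95),'blue':(100,128),'red':(170,8),'yellow':(18,36)}
def mea(name,z0,z1,xr=(250,620),yr=(-450,350),amin=15,sat=120):
    "bounding-circle centre of each coloured piece lying at heights z0..z1"
    W,H=cloud(name)
    for c,(a,b) in HUE.items():
        h=H[...,0];m=((h>=a)&(h<=b)) if a<b else ((h>=a)|(h<=b))
        m&=(H[...,1]>sat)&(H[...,2]>35)&(W[...,2]>z0)&(W[...,2]<z1)&(W[...,0]>xr[0])&(W[...,0]<xr[1])&(W[...,1]>yr[0])&(W[...,1]<yr[1])
        m=cv2.morphologyEx(m.astype(np.uint8),cv2.MORPH_CLOSE,np.ones((5,5)))
        n,L,S,C=cv2.connectedComponentsWithStats(m)
        for i in range(1,n):
            if S[i,4]<amin: continue
            q=W[L==i];q=q[(q[:,2]>z0)&(q[:,2]<z1)]
            if len(q)<amin: continue
            p=q[:,:2].astype(np.float32);cc,rad=cv2.minEnclosingCircle(p)
            print(c,np.round(C[i]),len(q),'c',np.round(cc,1),'r',round(rad,1),'z',np.round(np.median(q[:,2])))
E
python3 - <<'E'
from h import *
for n in('s0','w1'):
    print(n,'pots');mea(n,42,56)
    print('lid discs');mea(n,6,15);print('knobs');mea(n,26,38)
    print('wells');mea(n,24,34,xr=(620,740))
for n,u,v in(('w1',265,353),('w1',325,346),('w1',281,430),('w1',335,424)):print(np.round(ray(n,u,v,22)))
print('roller');W,H=cloud('w1');m=(H[...,0]>4)&(H[...,0]<14)&(H[...,1]>170)&(W[...,2]>88)&(W[...,2]<112);print(m.sum(),np.round(np.nanpercentile(W[m],[2,50,98],axis=0)))
E
```

```text
s0 pots
green [273. 212.] 78 c [ 427.8 -193.7] r 28.1 z 46.0
red [371. 284.] 115 c [539.7 141. ] r 27.2 z 47.0
yellow [267. 207.] 22 c [ 424.3 -202. ] r 24.7 z 49.0
yellow [229. 228.] 130 c [ 538.3 -255.3] r 29.0 z 47.0
lid discs
green [273. 226.] 31 c [ 437.4 -184.1] r 20.9 z 10.0
green [412. 310.] 231 c [538.  246.4] r 25.9 z 12.0
blue [402. 272.] 160 c [440.  188.3] r 24.8 z 12.0
red [278. 255.] 176 c [ 531.2 -117.4] r 26.6 z 12.0
red [370. 300.] 40 c [551.7 150. ] r 20.4 z 11.0
yellow [313. 237.] 171 c [431.7 -64.2] r 27.1 z 12.0
yellow [233. 244.] 46 c [ 549.2 -235.3] r 27.2 z 10.0
yellow [402. 307.] 17 c [541.6 230.7] r 21.2 z 12.0
knobs
green [272. 215.] 124 c [ 428.3 -193.9] r 28.3 z 33.0
green [412. 303.] 50 c [537.8 245.1] r 8.8 z 33.0
blue [403. 266.] 30 c [440.9 188. ] r 8.7 z 33.0
red [276. 249.] 33 c [ 531.2 -117.7] r 9.1 z 33.0
red [370. 287.] 247 c [539.6 141.2] r 27.1 z 32.0
yellow [274. 212.] 56 c [ 414.7 -190.8] r 21.4 z 34.0
yellow [230. 233.] 183 c [ 538.4 -255.3] r 28.7 z 33.0
yellow [313. 231.] 37 c [432.8 -64. ] r 9.1 z 33.0
yellow [256. 268.] 28 c [ 613.3 -12
[... 718 characters left out ...]
] r 26.1 z 30.0
blue [251.  26.] 195 c [439.3 189.4] r 8.9 z 33.0
red [335.  57.] 1171 c [538.6 141.4] r 25.5 z 29.0
red [348. 251.] 125 c [ 531.8 -116. ] r 8.8 z 32.0
yellow [275. 222.] 129 c [433.  -62.1] r 8.8 z 33.0
yellow [408. 249.] 64 c [ 617.2 -120.4] r 23.4 z 35.0
yellow [361. 335.] 626 c [ 538.7 -252.6] r 26.5 z 31.0
wells
green [450.  67.] 1805 c [683.8 114.4] r 29.7 z 30.0
blue [445. 132.] 1641 c [675.6  34.5] r 30.3 z 29.0
red [440. 192.] 1455 c [666.9 -45.3] r 30.4 z 29.0
yellow [436. 247.] 1274 c [ 658.5 -125. ] r 30.2 z 29.0
[ 386. -274.   22.]
[ 482. -272.   22.]
[ 390. -424.   22.]
[ 482. -422.   22.]
roller
62 [[ 622. -211.   99.]
 [ 626. -206.  104.]
 [ 632. -201.  106.]]
```

>>> {"fn": "drive_tool", "kwargs": {"deltas": [[-1.92, -0.53, 2.8, 0], [-1.92, -0.53, 2.8, 0], [-1.92, -0.53, 2.8, 0], [-1.92, -0.53, 2.8, 0], [-1.92, -0.53, 2.8, 0], [-1.92, -0.53, 2.8, 0], [-1.92, -0.53, 2.8, 0], [-1.92, -0.53, 2.8, 0], [-1.92, -0.53, 2.8, 0], [-1.92, -0.53, 2.8, 0], [0, 0, 0, 0]]}}

```text
clock: 3.65
eef_pos: [422.5, -192.6, 171.7]
tcp_rot: [-3.134, -0.001, 1.453]
contact_force: [-1.5, 0.3, -1.2]
opening: 0.998
```

```bash
cat >> h.py <<'E'
def go(x,y,z):
    s=r.sense();p=s['eef_pos'];a=s['tcp_rot'][2];d=np.array([x,y,z])-p
    print('tool cm',np.round([ (d[0]*np.cos(a)+d[1]*np.sin(a))/10,(d[0]*np.sin(a)-d[1]*np.cos(a))/10,-d[2]/10],2),'turn',round(a-1.459,3))
E
python3 - <<'E'
from h import *
st();save('wrist','w2');mea('w2',40,56);go(428,-190,32)
E
```

```text
3.65 [ 422.5 -192.6  171.7] [-3.134e+00 -1.000e-03  1.453e+00] [-1.5  0.3 -1.2] 0.998
green [327. 232.] 1382 c [ 427.5 -190.5] r 26.4 z 47.0
yellow [505. 297.] 1571 c [ 538.5 -254.1] r 27.4 z 47.0
tool cm [ 0.24  0.36 14.19] turn -0.007
```

View pics/w2.png

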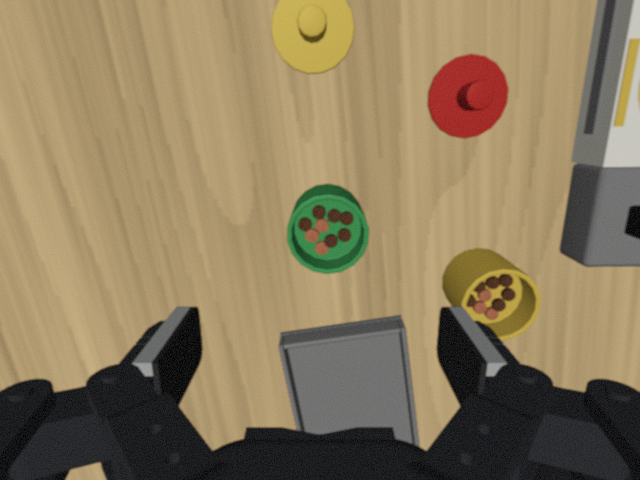

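Everything reads consistently: the green pot is 1 mm from the earlier estimate.

>>> {"fn": "drive_tool", "kwargs": {"deltas": [[0, 0, 1.5, 0], [0, 0, 1.5, 0], [0, 0, 1.5, 0], [0, 0, 1.5, 0], [0, 0, 1.5, 0], [0, 0, 1.5, 0], [0, 0, 1.5, 0], [0, 0, 1.5, 0], [0, 0, 1.5, 0], [0, 0, 0, 0], [0, 0, 0, 0]]}}

```text
clock: 4.62
eef_pos: [427.6, -191.0, 41.8]
tcp_rot: [-3.141, -0.0, 1.455]
contact_force: [-0.5, -0.8, 0.8]
opening: 1.0
```

Run:
```python
from h import *
go(428,-190,32)
```

```text
tool cm [0.1  0.03 0.98] turn -0.004
```

>>> {"fn": "drive_tool", "kwargs": {"deltas": [[0.1, 0, 0.5, 0], [0, 0, 0.5, 0], [0, 0, 0, 0]]}}

```text
clock: 4.87
eef_pos: [427.7, -189.9, 31.3]
tcp_rot: [3.141, 0.0, 1.456]
contact_force: [-0.5, 0.3, -0.2]
opening: 1.003
```

>>> {"fn": "drive_tool", "kwargs": {"deltas": [[0, 0, 0, 0], [0, 0, 0, 0], [0, 0, 0, 0], [0, 0, 0, 0], [0, 0, 0, 0], [0, 0, 0, 0]], "jaw": 1, "force": 30}}

```text
clock: 5.37
eef_pos: [427.7, -189.9, 31.7]
tcp_rot: [3.141, 0.0, 1.456]
contact_force: [-1.2, -0.1, 5.7]
opening: 0.621
```

>>> {"fn": "drive_tool", "kwargs": {"deltas": [[0, 0, -1, 0], [0, 0, -2, 0], [0, 0, -3, 0], [0, 0, -3, 0], [0, 0, -3, 0], [0, 0, 0, 0]]}}

```text
clock: 5.87
eef_pos: [430.3, -191.1, 156.9]
tcp_rot: [3.134, 0.002, 1.456]
contact_force: [1.7, -0.3, -1.3]
opening: 0.62
```

Run:
```python
from h import *
go(682,113.5,150)
```

```text
tool cm [33.15 21.51  0.69] turn -0.003
```

>>> {"fn": "drive_tool", "kwargs": {"deltas": [[2.75, 1.82, 0, 0], [2.75, 1.82, 0, 0], [2.75, 1.82, 0, 0], [2.75, 1.82, 0, 0], [2.75, 1.82, 0, 0], [2.75, 1.82, 0, 0], [2.75, 1.82, 0, 0], [2.75, 1.82, 0, 0], [2.75, 1.82, 0, 0], [2.75, 1.82, 0, 0], [2.75, 1.82, 0, 0], [2.75, 1.82, 0, 0]]}}

```text
clock: 6.87
eef_pos: [682.8, 114.3, 151.1]
tcp_rot: [-3.141, 0.0, 1.456]
contact_force: [-0.3, -0.5, -1.2]
opening: 0.618
```

>>> {"fn": "drive_tool", "kwargs": {"deltas": [[0, 0, 1.5, 0], [0, 0, 1.5, 0], [0, 0, 0, 0], [0, 0, 0, 0]]}}

```text
clock: 7.2
eef_pos: [681.3, 112.8, 120.3]
tcp_rot: [-3.139, 0.001, 1.456]
contact_force: [-0.1, -0.6, -1.3]
opening: 0.619
```

Run:
```python
from h import *
st();save('wrist','w3');mea('w3',24,34,xr=(620,740));go(682,113.5,63)
```

```text
7.2 [681.3 112.8 120.3] [-3.139e+00  1.000e-03  1.456e+00] [-0.1 -0.6 -1.3] 0.619
green [325. 229.] 4325 c [683.7 114.2] r 30.7 z 29.0
tool cm [ 0.09 -0.01  5.83] turn -0.003
```

View pics/w3.png

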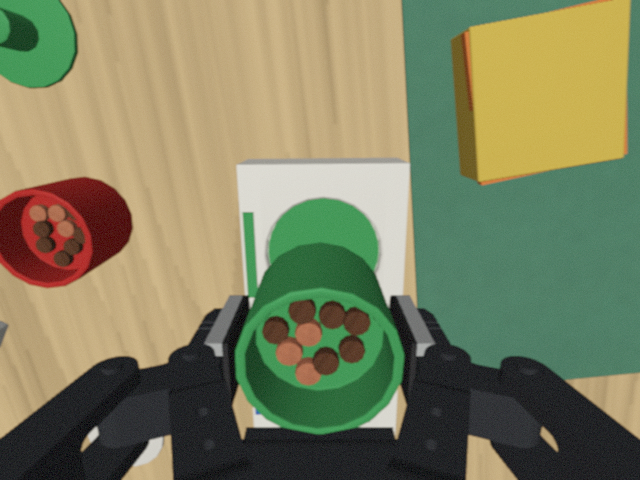

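>>> {"fn": "drive_tool", "kwargs": {"deltas": [[0.12, 0.12, 1.5, 0], [0, 0, 1.5, 0], [0, 0, 1.2, 0], [0, 0, 0.8, 0], [0, 0, 0.4, 0], [0, 0, 0.3, 0], [0, 0, 0.2, 0], [0, 0, 0, 0]]}}

```text
clock: 7.92
eef_pos: [683.8, 113.9, 62.1]
tcp_rot: [-3.141, -0.0, 1.456]
contact_force: [0.8, 0.0, -1.3]
opening: 0.621
```

```bash
python3 -c "
from h import *
st()"
```

```text
7.92 [683.8 113.9  62.1] [-3.141 -0.     1.456] [ 0.8  0.  -1.3] 0.621
```

>>> {"fn": "drive_tool", "kwargs": {"deltas": [[0, 0, 0.1, 0], [0, 0, 0, 0]]}}

```text
clock: 8.08
eef_pos: [684.0, 114.0, 61.7]
tcp_rot: [3.141, -0.0, 1.456]
contact_force: [-0.5, -0.1, -0.7]
opening: 0.613
```

>>> {"fn": "drive_tool", "kwargs": {"deltas": [[0, 0, 0, 0], [0, 0, 0, 0], [0, 0, 0, 0], [0, 0, 0, 0], [0, 0, 0, 0]], "jaw": 0}}

```text
clock: 8.5
eef_pos: [683.8, 114.0, 61.5]
tcp_rot: [3.141, -0.0, 1.456]
contact_force: [-0.0, 0.3, -0.6]
opening: 1.0
```

>>> {"fn": "drive_tool", "kwargs": {"deltas": [[0, 0, -1, 0], [0, 0, -2, 0], [0, 0, -3, 0], [0, 0, -3, 0], [0, 0, 0, 0], [0, 0, 0, 0]]}}

```text
clock: 9.0
eef_pos: [685.2, 114.2, 154.4]
tcp_rot: [3.137, -0.001, 1.456]
contact_force: [-0.4, 0.0, -0.1]
opening: 1.002
```

Run:
```python
from h import *
st();save('wrist','w4');print('rim');mea('w4',70,85,xr=(450,750));print('low');mea('w4',40,56);save('scene','s4');print('scene');mea('s4',40,56);mea('s4',70,85,xr=(600,740));mea('s4',26,38);go(539.4,142,120)
```

```text
9.0 [685.2 114.2 154.4] [ 3.137e+00 -1.000e-03  1.456e+00] [-0.4  0.  -0.1] 1.002
rim
green [313. 261.] 2060 c [683.9 112.9] r 26.9 z 76.0
low
red [ 71. 224.] 2631 c [539.3 142.6] r 27.7 z 47.0
scene
red [371. 285.] 137 c [540.2 141.4] r 27.2 z 47.0
yellow [229. 228.] 147 c [ 537.5 -254.6] r 29.3 z 47.0
green [335. 320.] 130 c [684.6 111.1] r 26.9 z 76.0
red [215. 256.] 15 c [ 652.5 -210.5] r 6.1 z 73.0
green [412. 303.] 50 c [538.8 245.3] r 8.7 z 33.0
blue [403. 266.] 31 c [441.3 188.1] r 8.5 z 33.0
red [276. 249.] 34 c [ 533.3 -118.3] r 8.5 z 33.0
red [370. 287.] 245 c [539.3 140.8] r 27.5 z 33.0
yellow [230. 232.] 182 c [ 538.4 -255.6] r 28.2 z 33.0
yellow [312. 231.] 29 c [431.9 -64.5] r 10.1 z 34.0
yellow [257. 269.] 30 c [ 613.  -122.5] r 23.3 z 36.0
tool cm [  1.14 -14.63   3.13] turn -0.003
```

>>> {"fn": "drive_tool", "kwargs": {"deltas": [[0.2, -2.45, 0, 0], [0.2, -2.45, 0, 0], [0.2, -2.45, 0, 0], [0.2, -2.45, 0, 0], [0.2, -2.45, 0, 0], [0.2, -2.45, 0, 0], [0, 0, 2, 0], [0, 0, 2, 0], [0, 0, 2, 0], [0, 0, 2, 0], [0, 0, 0, 0], [0, 0, 0, 0]]}}

```text
clock: 10.1
eef_pos: [537.6, 142.4, 69.8]
tcp_rot: [-3.138, 0.002, 1.456]
contact_force: [0.3, 0.6, 0.0]
opening: 1.001
```

Run:
```python
from h import *
st();go(539.3,142.3,32)
```

```text
10.1 [537.6 142.4  69.8] [-3.138e+00  2.000e-03  1.456e+00] [0.3 0.6 0. ] 1.001
tool cm [0.01 0.17 3.78] turn -0.003
```

>>> {"fn": "drive_tool", "kwargs": {"deltas": [[0, 0.05, 1.5, 0], [0, 0, 1.4, 0], [0, 0, 0.9, 0], [0, 0, 0, 0], [0, 0, 0, 0]]}}

```text
clock: 10.52
eef_pos: [539.6, 142.7, 33.6]
tcp_rot: [-3.141, 0.0, 1.456]
contact_force: [0.9, 0.0, -0.3]
opening: 1.0
```

>>> {"fn": "drive_tool", "kwargs": {"deltas": [[0, 0, 0, 0], [0, 0, 0, 0], [0, 0, 0, 0], [0, 0, 0, 0], [0, 0, 0, 0], [0, 0, 0, 0]], "jaw": 1}}

```text
clock: 11.02
eef_pos: [540.1, 142.8, 34.4]
tcp_rot: [3.14, -0.001, 1.456]
contact_force: [-1.5, -1.3, 6.7]
opening: 0.625
```

>>> {"fn": "drive_tool", "kwargs": {"deltas": [[0, 0, -1, 0], [0, 0, -2, 0], [0, 0, -3, 0], [0, 0, -3, 0], [0, 0, -3, 0], [0, 0, 0, 0]]}}

```text
clock: 11.52
eef_pos: [542.8, 143.5, 159.7]
tcp_rot: [3.133, -0.003, 1.456]
contact_force: [1.9, 0.1, -1.3]
opening: 0.625
```

Run:
```python
from h import *
go(666.5,-45.8,152)
```

```text
tool cm [-17.39  14.46   0.77] turn -0.003
```

>>> {"fn": "drive_tool", "kwargs": {"deltas": [[-2.88, 2.45, 0, 0], [-2.88, 2.45, 0, 0], [-2.88, 2.45, 0, 0], [-2.88, 2.45, 0, 0], [-2.88, 2.45, 0, 0], [-2.88, 2.45, 0, 0], [0, 0, 1.5, 0], [0, 0, 1.5, 0], [0, 0, 0, 0], [0, 0, 0, 0]]}}

```text
clock: 12.35
eef_pos: [664.8, -45.8, 122.6]
tcp_rot: [-3.139, 0.0, 1.456]
contact_force: [0.2, 0.7, -0.5]
opening: 0.625
```

Run:
```python
from h import *
st();save('wrist','w5');mea('w5',24,34,xr=(620,740));go(666.7,-45.5,64)
```

```text
12.35 [664.8 -45.8 122.6] [-3.139  0.     1.456] [ 0.2  0.7 -0.5] 0.625
blue [321. 102.] 11689 c [675.1  34.7] r 31.1 z 29.0
red [324. 227.] 3874 c [666.6 -45.2] r 31.1 z 29.0
tool cm [0.03 0.12 5.95] turn -0.003
```

>>> {"fn": "drive_tool", "kwargs": {"deltas": [[0.03, 0, 1.5, 0], [0, 0, 1.5, 0], [0, 0, 1.2, 0], [0, 0, 0.8, 0], [0, 0, 0.4, 0], [0, 0, 0.3, 0], [0, 0, 0.2, 0], [0, 0, 0, 0], [0, 0, 0, 0]]}}

```text
clock: 13.15
eef_pos: [666.1, -45.6, 64.7]
tcp_rot: [3.141, -0.0, 1.456]
contact_force: [0.0, -0.4, -1.8]
opening: 0.625
```

```bash
python3 -c "
from h import *
st()"
```

```text
13.15 [666.1 -45.6  64.7] [ 3.141 -0.     1.456] [ 0.  -0.4 -1.8] 0.625
```

>>> {"fn": "drive_tool", "kwargs": {"deltas": [[0, 0, 0.15, 0], [0, 0, 0, 0], [0, 0, 0, 0]]}}

```text
clock: 13.4
eef_pos: [666.3, -45.6, 63.4]
tcp_rot: [3.14, -0.0, 1.456]
contact_force: [0.7, 1.2, 2.6]
opening: 0.623
```

>>> {"fn": "drive_tool", "kwargs": {"deltas": [[0, 0, 0, 0], [0, 0, 0, 0], [0, 0, 0, 0], [0, 0, 0, 0], [0, 0, 0, 0]], "jaw": 0}}

```text
clock: 13.82
eef_pos: [665.7, -45.6, 62.7]
tcp_rot: [-3.141, 0.0, 1.456]
contact_force: [-0.2, -0.2, -0.4]
opening: 1.002
```

>>> {"fn": "drive_tool", "kwargs": {"deltas": [[0, 0, -1, 0], [0, 0, -2, 0], [0, 0, -3, 0], [0, 0, -3, 0], [0, 0, 0, 0], [0, 0, 0, 0]]}}

```text
clock: 14.32
eef_pos: [667.2, -45.7, 155.7]
tcp_rot: [3.137, -0.0, 1.456]
contact_force: [0.3, 0.7, -0.3]
opening: 0.999
```

Run:
```python
from h import *
st();save('wrist','w6');print('rim');mea('w6',70,85,xr=(450,750));save('scene','s6');print('scene');mea('s6',40,56);mea('s6',26,38);go(538.8,-253.9,155)
```

```text
14.32 [667.2 -45.7 155.7] [ 3.137 -0.     1.456] [ 0.3  0.7 -0.3] 0.999
rim
red [315. 258.] 2111 c [666.6 -45.4] r 26.8 z 76.0
scene
yellow [229. 229.] 149 c [ 538.4 -255.3] r 29.0 z 47.0
green [412. 303.] 53 c [539.3 245.1] r 9.1 z 33.0
blue [403. 266.] 30 c [440.9 188. ] r 8.7 z 34.0
red [276. 249.] 31 c [ 531.5 -117.7] r 9.2 z 32.0
yellow [230. 233.] 184 c [ 538.7 -254.4] r 28.4 z 33.0
yellow [313. 231.] 38 c [431.5 -64.3] r 10.0 z 33.0
tool cm [-22.15 -10.18  -0.24] turn -0.003
```

>>> {"fn": "drive_tool", "kwargs": {"deltas": [[-2.77, -1.29, 0, 0], [-2.77, -1.29, 0, 0], [-2.77, -1.29, 0, 0], [-2.77, -1.29, 0, 0], [-2.77, -1.29, 0, 0], [-2.77, -1.29, 0, 0], [-2.77, -1.29, 0, 0], [-2.77, -1.29, 0, 0], [0, 0, 2, 0], [0, 0, 2, 0], [0, 0, 2, 0], [0, 0, 0, 0]]}}

```text
clock: 15.42
eef_pos: [534.5, -252.6, 88.1]
tcp_rot: [-3.134, -0.003, 1.455]
contact_force: [-2.0, 0.2, -0.9]
opening: 0.997
```

Run:
```python
from h import *
st();save('wrist','w7');mea('w7',40,56);go(539,-254,32.5)
```

```text
15.42 [ 534.5 -252.6   88.1] [-3.134e+00 -3.000e-03  1.455e+00] [-2.   0.2 -0.9] 0.997
yellow [329. 291.] 3706 c [ 538.6 -254.4] r 27.2 z 47.0
tool cm [-0.07  0.36  5.75] turn -0.003
```

>>> {"fn": "drive_tool", "kwargs": {"deltas": [[0, 0, 1.5, 0], [0, 0, 1.5, 0], [0, 0, 1.5, 0], [0, 0, 1, 0], [0, 0, 0.4, 0], [0, 0, 0, 0], [0, 0, 0, 0]]}}

```text
clock: 16.05
eef_pos: [538.2, -253.9, 34.3]
tcp_rot: [3.141, 0.0, 1.456]
contact_force: [0.4, -0.7, 0.0]
opening: 1.0
```

Run:
```python
from h import *
go(539,-254.2,33)
```

```text
tool cm [-0.02  0.08  0.13] turn -0.003
```

>>> {"fn": "drive_tool", "kwargs": {"deltas": [[0, 0, 0, 0], [0, 0, 0, 0], [0, 0, 0, 0], [0, 0, 0, 0], [0, 0, 0, 0], [0, 0, 0, 0]], "jaw": 1}}

```text
clock: 16.55
eef_pos: [538.4, -254.1, 34.8]
tcp_rot: [3.14, 0.0, 1.456]
contact_force: [-1.8, 0.7, 5.1]
opening: 0.625
```

>>> {"fn": "drive_tool", "kwargs": {"deltas": [[0, 0, -1, 0], [0, 0, -2, 0], [0, 0, -3, 0], [0, 0, -3, 0], [0, 0, -3, 0], [0, 0, -2, 0], [0, 0, 0, 0]]}}

```text
clock: 17.13
eef_pos: [540.2, -255.0, 179.3]
tcp_rot: [3.134, 0.003, 1.456]
contact_force: [0.5, 0.1, -0.5]
opening: 0.623
```

Run:
```python
from h import *
go(658,-125.3,172)
```

```text
tool cm [14.23 10.22  0.73] turn -0.003
```

>>> {"fn": "drive_tool", "kwargs": {"deltas": [[2.83, 2.09, 0, 0], [2.83, 2.09, 0, 0], [2.83, 2.09, 0, 0], [2.83, 2.09, 0, 0], [2.83, 2.09, 0, 0], [0, 0, 2, 0], [0, 0, 2, 0], [0, 0, 1, 0], [0, 0, 0, 0], [0, 0, 0, 0]]}}

```text
clock: 17.97
eef_pos: [657.1, -125.5, 123.1]
tcp_rot: [-3.14, -0.0, 1.455]
contact_force: [0.3, 0.3, -0.9]
opening: 0.624
```

Run:
```python
from h import *
st();save('wrist','w8');mea('w8',24,34,xr=(625,740));go(658,-125.2,63)
```

```text
17.97 [ 657.1 -125.5  123.1] [-3.14  -0.     1.455] [ 0.3  0.3 -0.9] 0.624
yellow [322. 227.] 3886 c [ 658.2 -124.6] r 30.9 z 29.0
tool cm [0.05 0.01 6.12] turn -0.004
```

>>> {"fn": "drive_tool", "kwargs": {"deltas": [[0.05, 0.03, 1.5, 0], [0, 0, 1.5, 0], [0, 0, 1.2, 0], [0, 0, 0.8, 0], [0, 0, 0.4, 0], [0, 0, 0.3, 0], [0, 0, 0.3, 0], [0, 0, 0, 0], [0, 0, 0, 0]]}}

```text
clock: 18.77
eef_pos: [658.6, -124.9, 64.2]
tcp_rot: [3.141, 0.0, 1.456]
contact_force: [-0.5, -0.1, -1.1]
opening: 0.617
```

```bash
python3 -c "
from h import *
st()"
```

```text
18.77 [ 658.6 -124.9   64.2] [3.141 0.    1.456] [-0.5 -0.1 -1.1] 0.617
```

>>> {"fn": "drive_tool", "kwargs": {"deltas": [[0, 0, 0.08, 0], [0, 0, 0, 0], [0, 0, 0, 0]]}}

```text
clock: 19.02
eef_pos: [658.6, -124.8, 63.8]
tcp_rot: [3.141, 0.0, 1.456]
contact_force: [-1.3, 0.8, 5.9]
opening: 0.619
```

>>> {"fn": "drive_tool", "kwargs": {"deltas": [[0, 0, 0, 0], [0, 0, 0, 0], [0, 0, 0, 0], [0, 0, 0, 0], [0, 0, 0, 0]], "jaw": 0}}

```text
clock: 19.43
eef_pos: [658.2, -124.8, 62.8]
tcp_rot: [-3.141, -0.0, 1.456]
contact_force: [0.1, -0.5, 0.7]
opening: 1.002
```

>>> {"fn": "drive_tool", "kwargs": {"deltas": [[0, 0, -1, 0], [0, 0, -2, 0], [0, 0, -3, 0], [0, 0, -3, 0], [0, 0, -2, 0], [0, 0, 0, 0], [0, 0, 0, 0]]}}

```text
clock: 20.02
eef_pos: [659.1, -125.0, 175.0]
tcp_rot: [3.138, 0.0, 1.456]
contact_force: [-0.2, 0.6, -0.9]
opening: 0.999
```

Run:
```python
from h import *
st();save('wrist','w9');print('rim');mea('w9',70,85,xr=(450,750));print('knob');mea('w9',28,38);save('scene','s9');print('scene');mea('s9',26,38);mea('s9',70,82,xr=(630,740));go(531.3,-116.5,155)
```

```text
20.02 [ 659.1 -125.   175. ] [3.138 0.    1.456] [-0.2  0.6 -0.9] 0.999
rim
red [311. 102.] 2035 c [666.1 -45.5] r 26.4 z 77.0
red [326. 372.] 133 c [ 654.  -210.8] r 5.2 z 77.0
yellow [315. 247.] 1729 c [ 658.9 -124.5] r 26.6 z 76.0
knob
red [136. 238.] 541 c [ 531.7 -116.3] r 9.1 z 33.0
yellow [257. 234.] 389 c [ 617.2 -120.1] r 24.2 z 36.0
scene
green [412. 303.] 49 c [538.7 245.3] r 8.6 z 33.0
blue [403. 266.] 28 c [440.2 188.6] r 7.9 z 33.0
red [276. 249.] 36 c [ 532.2 -117.4] r 9.0 z 33.0
yellow [313. 231.] 36 c [433.  -63.9] r 9.5 z 33.0
yellow [260. 270.] 19 c [ 615.4 -112.3] r 12.1 z 37.0
green [335. 320.] 136 c [685.5 112.1] r 27.3 z 76.0
red [216. 256.] 17 c [ 651.4 -210.8] r 7.8 z 72.0
red [272. 285.] 143 c [666.7 -45.9] r 27.7 z 76.0
yellow [244. 269.] 165 c [ 657.4 -124.6] r 28.7 z 76.0
tool cm [ -0.64 -12.65   1.74] turn -0.003
```

View pics/w9.png

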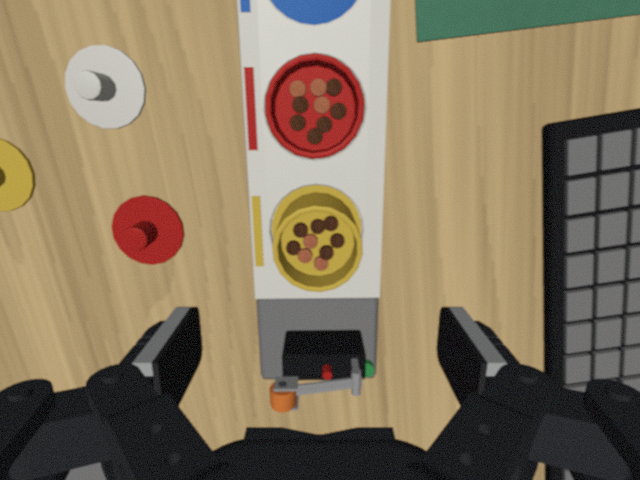

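>>> {"fn": "drive_tool", "kwargs": {"deltas": [[-0.12, -2.54, 0, 0], [-0.12, -2.54, 0, 0], [-0.12, -2.54, 0, 0], [-0.12, -2.54, 0, 0], [-0.12, -2.54, 0, 0], [0, 0, 2.5, 0], [0, 0, 2.5, 0], [0, 0, 2.5, 0], [0, 0, 2.5, 0], [0, 0, 0, 0], [0, 0, 0, 0]], "jaw": 0.6}}

```text
clock: 21.03
eef_pos: [529.7, -115.8, 71.3]
tcp_rot: [-3.137, -0.001, 1.456]
contact_force: [0.7, 0.5, 0.5]
opening: 0.398
```

Run:
```python
from h import *
st();save('wrist','w10');print('knob');mea('w10',28,38);mea('w10',6,15);go(531.5,-116.3,40)
W,H=cloud('w10');z=W[250:,:,2];print(np.nanmin(np.where((z>30)&(z<100),z,np.nan)))
```

```text
21.03 [ 529.7 -115.8   71.3] [-3.137e+00 -1.000e-03  1.456e+00] [0.7 0.5 0.5] 0.398
knob
red [323. 290.] 1205 c [ 531.2 -116.2] r 9.1 z 33.0
yellow [ 76. 198.] 1553 c [432.6 -62.8] r 9.3 z 33.0
yellow [522. 287.] 1014 c [ 616.8 -120.5] r 24.6 z 36.0
red [323. 269.] 6694 c [ 531.4 -116.4] r 27.0 z 11.0
yellow [106. 186.] 8010 c [432.1 -63. ] r 27.5 z 11.0
tool cm [-0.01  0.06  3.27] turn -0.003
30.00165958479974
```

View pics/w10.png

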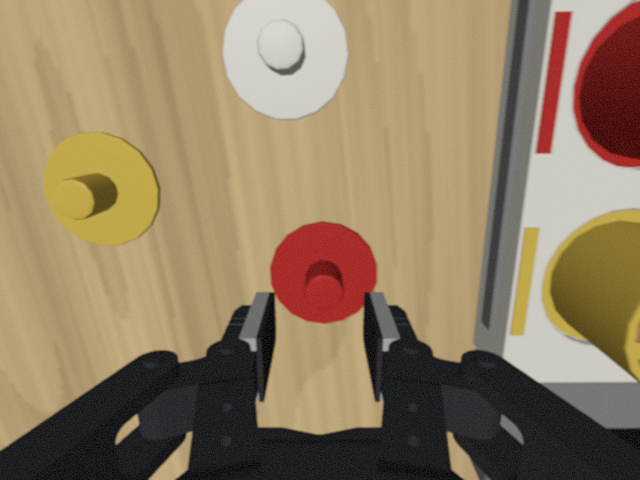

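Run:
```python
from h import *
W,H=cloud('w10')
for u,v in[(250,300),(255,310),(264,310),(258,297),(384,297),(378,310),(390,300)]:print(np.round(W[v,u]))
```

```text
[ 490. -131.    0.]
[ 509. -102.   74.]
[ 513. -102.   74.]
[ 509. -101.   65.]
[ 554. -107.   64.]
[ 551. -107.   74.]
[ 565. -139.    1.]
```

>>> {"fn": "drive_tool", "kwargs": {"deltas": [[0, 0.02, 1.5, 0], [0, 0, 1.5, 0], [0, 0, 0, 0], [0, 0, 0, 0]]}}

```text
clock: 21.42
eef_pos: [531.9, -116.3, 43.8]
tcp_rot: [3.141, 0.0, 1.456]
contact_force: [0.3, -0.4, -0.1]
opening: 0.401
```

>>> {"fn": "drive_tool", "kwargs": {"deltas": [[0, 0, 0.8, 0], [0, 0, 0.6, 0], [0, 0, 0.1, 0], [0, 0, 0, 0], [0, 0, 0, 0]]}}

```text
clock: 21.83
eef_pos: [531.6, -116.2, 28.1]
tcp_rot: [-3.142, -0.0, 1.456]
contact_force: [0.9, -0.5, 0.6]
opening: 0.404
```

>>> {"fn": "drive_tool", "kwargs": {"deltas": [[0, 0, 0, 0], [0, 0, 0, 0], [0, 0, 0, 0], [0, 0, 0, 0], [0, 0, 0, 0]], "jaw": 1}}

```text
clock: 22.25
eef_pos: [531.7, -116.3, 28.4]
tcp_rot: [3.141, 0.0, 1.456]
contact_force: [-0.7, 0.8, 5.6]
opening: 0.198
```

>>> {"fn": "drive_tool", "kwargs": {"deltas": [[0, 0, -1, 0], [0, 0, -2, 0], [0, 0, -3, 0], [0, 0, -3, 0], [0, 0, -3, 0], [0, 0, 0, 0]]}}

```text
clock: 22.75
eef_pos: [534.8, -116.9, 154.0]
tcp_rot: [3.133, 0.001, 1.456]
contact_force: [1.3, -0.5, 0.1]
opening: 0.198
```

Run:
```python
from h import *
go(666.3,-45.5,148)
```

```text
tool cm [ 8.6  12.24  0.6 ] turn -0.003
```

>>> {"fn": "drive_tool", "kwargs": {"deltas": [[1.71, 2.52, 0, 0], [1.71, 2.52, 0, 0], [1.71, 2.52, 0, 0], [1.71, 2.52, 0, 0], [1.71, 2.52, 0, 0], [0, 0, 1, 0], [0, 0, 1, 0], [0, 0, 0, 0], [0, 0, 0, 0], [0, 0, 0, 0]]}}

```text
clock: 23.58
eef_pos: [665.6, -46.3, 127.9]
tcp_rot: [-3.141, 0.0, 1.455]
contact_force: [-0.0, -0.5, -0.8]
opening: 0.197
```

Run:
```python
from h import *
st();save('wrist','w11');print('rim');mea('w11',70,82,xr=(610,750));print('disc');mea('w11',98,113,xr=(610,750));go(666.3,-45.5,100)
```

```text
23.58 [665.6 -46.3 127.9] [-3.141  0.     1.455] [-0.  -0.5 -0.8] 0.197
rim
red [322. 240.] 1302 c [666.8 -42.5] r 25.8 z 77.0
yellow [319. 378.] 586 c [ 658.9 -103.8] r 13.5 z 76.0
disc
red [319. 278.] 5200 c [665.7 -45.3] r 26.1 z 110.0
red [319. 365.] 451 c [663.3 -68.5] r 10.1 z 110.0
tool cm [0.08 0.02 2.83] turn -0.004
```

View pics/w11.png

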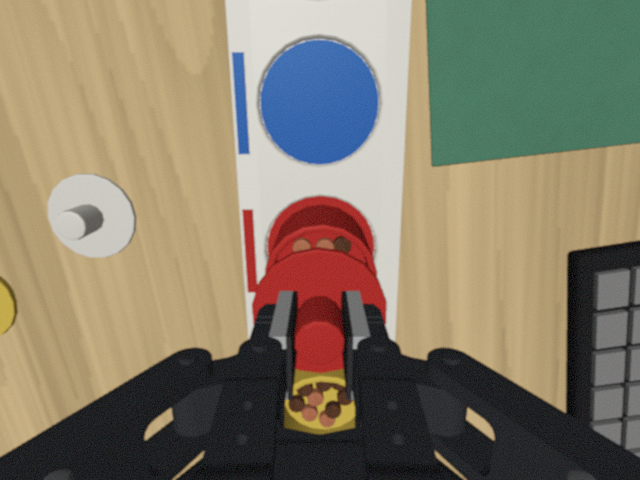

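>>> {"fn": "drive_tool", "kwargs": {"deltas": [[0.03, 0.07, 0.8, 0], [0, 0, 0.7, 0], [0, 0, 0.4, 0], [0, 0, 0.3, 0], [0, 0, 0.3, 0], [0, 0, 0.2, 0], [0, 0, 0.1, 0], [0, 0, 0, 0], [0, 0, 0, 0]]}}

```text
clock: 24.38
eef_pos: [667.4, -45.5, 100.1]
tcp_rot: [3.141, 0.0, 1.456]
contact_force: [-0.2, -0.1, 0.8]
opening: 0.196
```

```bash
python3 -c "
from h import *
st()"
```

```text
24.38 [667.4 -45.5 100.1] [3.141 0.    1.456] [-0.2 -0.1  0.8] 0.196
```

>>> {"fn": "drive_tool", "kwargs": {"deltas": [[0, 0, 0.1, 0], [0, 0, 0.06, 0], [0, 0, 0, 0]]}}

```text
clock: 24.63
eef_pos: [667.4, -45.5, 98.4]
tcp_rot: [3.141, -0.0, 1.456]
contact_force: [-0.5, 0.8, -0.2]
opening: 0.195
```

>>> {"fn": "drive_tool", "kwargs": {"deltas": [[0, 0, 0, 0], [0, 0, 0, 0], [0, 0, 0, 0], [0, 0, 0, 0]], "jaw": 0.6}}

```text
clock: 24.97
eef_pos: [667.3, -45.6, 98.4]
tcp_rot: [3.142, -0.0, 1.456]
contact_force: [-0.7, -0.2, 0.1]
opening: 0.396
```

>>> {"fn": "drive_tool", "kwargs": {"deltas": [[0, 0, -1, 0], [0, 0, -2, 0], [0, 0, -3, 0], [0, 0, 0, 0], [0, 0, 0, 0]]}}

```text
clock: 25.38
eef_pos: [668.8, -45.6, 161.2]
tcp_rot: [3.137, -0.0, 1.456]
contact_force: [0.1, 0.4, -0.5]
opening: 0.399
```

Run:
```python
from h import *
st();save('wrist','w12');print('disc');mea('w12',76,88,xr=(610,750));print('top');mea('w12',96,110,xr=(610,750));save('scene','s12');mea('s12',28,38);go(432.5,-62.8,160)
```

```text
25.38 [668.8 -45.6 161.2] [ 3.137 -0.     1.456] [ 0.1  0.4 -0.5] 0.399
disc
red [315. 255.] 5841 c [667.1 -45. ] r 27.0 z 81.0
yellow [314. 377.] 952 c [ 659.  -124.5] r 26.8 z 77.0
top
red [316. 273.] 1030 c [667.7 -45.7] r 9.0 z 103.0
green [404. 288.] 41 c [505.8 213. ] r 8.8 z 34.0
blue [403. 265.] 25 c [439.7 188.2] r 7.8 z 33.0
yellow [313. 231.] 31 c [434. -65.] r 9.6 z 34.0
yellow [260. 270.] 17 c [ 616.7 -111.5] r 13.5 z 36.0
tool cm [ -4.41 -23.1   -0.16] turn -0.003
```

>>> {"fn": "drive_tool", "kwargs": {"deltas": [[-0.54, -2.89, 0, 0], [-0.54, -2.89, 0, 0], [-0.54, -2.89, 0, 0], [-0.54, -2.89, 0, 0], [-0.54, -2.89, 0, 0], [-0.54, -2.89, 0, 0], [-0.54, -2.89, 0, 0], [-0.54, -2.89, 0, 0], [0, 0, 3, 0], [0, 0, 3, 0], [0, 0, 2.5, 0], [0, 0, 0, 0]]}}

```text
clock: 26.48
eef_pos: [429.0, -61.4, 69.5]
tcp_rot: [-3.134, -0.0, 1.456]
contact_force: [-1.7, 0.2, -0.1]
opening: 0.398
```

>>> {"fn": "drive_tool", "kwargs": {"deltas": [[0, 0, 0, 0], [0, 0, 0, 0]]}}

```text
clock: 26.65
eef_pos: [432.8, -61.9, 73.8]
tcp_rot: [-3.141, -0.0, 1.456]
contact_force: [0.2, -0.2, 0.3]
opening: 0.401
```

Run:
```python
from h import *
st();save('wrist','w13');print('knob');mea('w13',28,38);go(432.5,-62.8,28.5)
```

```text
26.65 [432.8 -61.9  73.8] [-3.141 -0.     1.456] [ 0.2 -0.2  0.3] 0.401
knob
yellow [318. 289.] 1175 c [432.4 -62.6] r 9.0 z 33.0
tool cm [-0.09 -0.08  4.58] turn -0.003
```

>>> {"fn": "drive_tool", "kwargs": {"deltas": [[-0.08, 0, 1.5, 0], [0, 0, 1.5, 0], [0, 0, 0.8, 0], [0, 0, 0.5, 0], [0, 0, 0.2, 0], [0, 0, 0, 0], [0, 0, 0, 0]]}}

```text
clock: 27.28
eef_pos: [433.0, -62.7, 28.9]
tcp_rot: [3.141, 0.0, 1.456]
contact_force: [0.7, 0.8, -0.0]
opening: 0.403
```

>>> {"fn": "drive_tool", "kwargs": {"deltas": [[0, 0, 0, 0], [0, 0, 0, 0], [0, 0, 0, 0], [0, 0, 0, 0], [0, 0, 0, 0]], "jaw": 1}}

```text
clock: 27.7
eef_pos: [433.0, -62.8, 29.0]
tcp_rot: [3.141, 0.0, 1.456]
contact_force: [-0.9, -0.1, 5.5]
opening: 0.197
```

>>> {"fn": "drive_tool", "kwargs": {"deltas": [[0, 0, -1, 0], [0, 0, -2, 0], [0, 0, -3, 0], [0, 0, -3, 0], [0, 0, -3, 0], [0, 0, 0, 0], [0, 0, 0, 0]]}}

```text
clock: 28.28
eef_pos: [433.8, -62.9, 150.5]
tcp_rot: [3.137, 0.0, 1.456]
contact_force: [-0.4, -0.9, -0.5]
opening: 0.199
```

Run:
```python
from h import *
go(658.7,-124.7,148)
```

```text
tool cm [-3.56 23.05  0.25] turn -0.003
```

>>> {"fn": "drive_tool", "kwargs": {"deltas": [[-0.455, 2.89, 0, 0], [-0.455, 2.89, 0, 0], [-0.455, 2.89, 0, 0], [-0.455, 2.89, 0, 0], [-0.455, 2.89, 0, 0], [-0.455, 2.89, 0, 0], [-0.455, 2.89, 0, 0], [-0.455, 2.89, 0, 0], [0, 0, 1, 0], [0, 0, 1, 0], [0, 0, 0, 0], [0, 0, 0, 0]]}}

```text
clock: 29.28
eef_pos: [655.7, -124.8, 126.4]
tcp_rot: [-3.137, -0.0, 1.456]
contact_force: [-0.7, -0.4, -0.7]
opening: 0.195
```

>>> {"fn": "drive_tool", "kwargs": {"deltas": [[0, 0, 0, 0], [0, 0, 0, 0]]}}

```text
clock: 29.45
eef_pos: [657.6, -125.2, 128.8]
tcp_rot: [3.142, -0.0, 1.456]
contact_force: [-0.2, 0.4, -0.3]
opening: 0.195
```

Run:
```python
from h import *
st();save('wrist','w14');print('disc');mea('w14',98,114,xr=(610,750));go(658.7,-124.6,100);save('scene','s14');mea('s14',70,82,xr=(635,740))
```

```text
29.45 [ 657.6 -125.2  128.8] [ 3.142 -0.     1.456] [-0.2  0.4 -0.3] 0.195
disc
red [321. 100.] 1951 c [667.5 -46. ] r 8.9 z 103.0
yellow [319. 278.] 5288 c [ 657.7 -124.1] r 26.3 z 111.0
yellow [320. 364.] 486 c [ 655.3 -146.9] r 9.9 z 111.0
tool cm [0.07 0.07 2.9 ] turn -0.003
green [335. 319.] 129 c [684.  112.6] r 26.8 z 76.0
red [215. 256.] 17 c [ 651.9 -212.7] r 6.8 z 72.0
red [272. 286.] 179 c [667.1 -46. ] r 26.8 z 81.0
yellow [245. 273.] 103 c [ 659.3 -125.9] r 26.7 z 77.0
```

>>> {"fn": "drive_tool", "kwargs": {"deltas": [[-0.02, 0.1, 0.8, 0], [0, 0, 0.7, 0], [0, 0, 0.4, 0], [0, 0, 0.3, 0], [0, 0, 0.3, 0], [0, 0, 0.2, 0], [0, 0, 0.1, 0], [0, 0, 0, 0], [0, 0, 0, 0]]}}

```text
clock: 30.3
eef_pos: [659.1, -125.7, 100.5]
tcp_rot: [3.141, -0.0, 1.456]
contact_force: [0.3, 0.4, -1.2]
opening: 0.2
```

>>> {"fn": "drive_tool", "kwargs": {"deltas": [[0, 0, 0.1, 0], [0, 0, 0, 0], [0, 0, 0, 0]]}}

```text
clock: 30.55
eef_pos: [659.1, -125.7, 99.5]
tcp_rot: [3.141, 0.0, 1.456]
contact_force: [0.3, 0.3, -0.4]
opening: 0.198
```

```bash
python3 -c "
from h import *
st()"
```

```text
30.55 [ 659.1 -125.7   99.5] [3.141 0.    1.456] [ 0.3  0.3 -0.4] 0.198
```

>>> {"fn": "drive_tool", "kwargs": {"deltas": [[0, 0, 0.06, 0], [0, 0, 0, 0]]}}

```text
clock: 30.72
eef_pos: [659.2, -125.7, 99.1]
tcp_rot: [3.141, 0.0, 1.456]
contact_force: [-0.5, -0.1, 2.2]
opening: 0.196
```

>>> {"fn": "drive_tool", "kwargs": {"deltas": [[0, 0, 0, 0], [0, 0, 0, 0], [0, 0, 0, 0], [0, 0, 0, 0]], "jaw": 0.6}}

```text
clock: 31.05
eef_pos: [659.0, -125.7, 98.7]
tcp_rot: [-3.142, 0.0, 1.456]
contact_force: [0.1, 0.4, 0.6]
opening: 0.401
```

>>> {"fn": "drive_tool", "kwargs": {"deltas": [[0, 0, -1, 0], [0, 0, -2, 0], [0, 0, -3, 0], [0, 0, 0, 0], [0, 0, 0, 0]]}}

```text
clock: 31.47
eef_pos: [660.5, -126.0, 161.5]
tcp_rot: [3.137, 0.0, 1.456]
contact_force: [0.3, 0.2, -0.9]
opening: 0.405
```

Run:
```python
from h import *
st();save('wrist','w15');print('disc');mea('w15',76,88,xr=(610,750));print('top');mea('w15',96,110,xr=(610,750));save('scene','s15');mea('s15',28,38);mea('s15',6,15);go(507,213.5,160)
```

```text
31.47 [ 660.5 -126.   161.5] [3.137 0.    1.456] [ 0.3  0.2 -0.9] 0.405
disc
red [312. 103.] 8133 c [666.6 -45.8] r 26.6 z 81.0
red [326. 387.] 77 c [ 655.  -209.3] r 3.3 z 78.0
yellow [315. 253.] 5855 c [ 658.9 -124.9] r 26.8 z 81.0
top
red [313. 103.] 1321 c [667.5 -45.9] r 9.0 z 103.0
yellow [316. 272.] 1029 c [ 659.5 -125.5] r 9.0 z 103.0
green [404. 288.] 41 c [506.2 212.7] r 8.8 z 34.0
blue [403. 266.] 26 c [441.6 187.9] r 8.3 z 33.0
yellow [260. 270.] 18 c [ 614.4 -112.9] r 14.5 z 36.0
green [403. 294.] 213 c [504.8 215. ] r 27.1 z 12.0
blue [402. 272.] 163 c [440.1 189.5] r 23.9 z 12.0
yellow [396. 289.] 22 c [499.1 197.5] r 32.6 z 11.0
tool cm [ 31.95 -18.97  -0.12] turn -0.003
```

Run:
```python
from h import *
W,H=cloud('s15');m=np.zeros(W.shape[:2],bool);m[235:310,448:498]=1;m&=W[...,2]>15
p=W[m];print(np.round(np.percentile(p,[1,50,99],axis=0)))
q=p[p[:,2]>95];print(len(q),np.round([q.min(0),q.max(0)]))
```

```text
[[406. 318.  17.]
 [456. 352.  76.]
 [476. 386. 149.]]
354 [[407. 326.  95.]
 [470. 379. 155.]]
```

>>> {"fn": "drive_tool", "kwargs": {"deltas": [[2.91, -1.73, 0, 0], [2.91, -1.73, 0, 0], [2.91, -1.73, 0, 0], [2.91, -1.73, 0, 0], [2.91, -1.73, 0, 0], [2.91, -1.73, 0, 0], [2.91, -1.73, 0, 0], [2.91, -1.73, 0, 0], [2.91, -1.73, 0, 0], [2.91, -1.73, 0, 0], [2.91, -1.73, 0, 0]]}}

```text
clock: 32.48
eef_pos: [505.1, 215.1, 157.8]
tcp_rot: [-3.14, 0.001, 1.456]
contact_force: [1.2, 0.2, 0.5]
opening: 0.4
```

>>> {"fn": "drive_tool", "kwargs": {"deltas": [[0, 0, 3, 0], [0, 0, 3, 0], [0, 0, 2.4, 0], [0, 0, 0, 0], [0, 0, 0, 0], [0, 0, 0, 0]]}}

```text
clock: 32.98
eef_pos: [507.0, 214.1, 75.3]
tcp_rot: [-3.142, 0.0, 1.456]
contact_force: [0.1, 0.3, -0.1]
opening: 0.4
```

Run:
```python
from h import *
st();save('wrist','w16');print('knob');mea('w16',28,38);mea('w16',6,15);go(506,213.5,28.5)
```

```text
32.98 [507.  214.1  75.3] [-3.142  0.     1.456] [ 0.1  0.3 -0.1] 0.4
knob
green [315. 284.] 1160 c [505.2 215.1] r 9.1 z 33.0
blue [186. 345.] 895 c [439.2 190.4] r 9.0 z 33.0
red [20.  3.] 82 c [410.4 340.8] r 2.9 z 34.0
red [157.  33.] 881 c [453.1 327.2] r 20.2 z 33.0
green [315. 264.] 6286 c [505.3 215.3] r 26.4 z 11.0
blue [190. 310.] 3848 c [438.  192.5] r 26.4 z 11.0
red [183.  37.] 584 c [455.1 329.8] r 21.7 z 11.0
tool cm [-0.09 -0.15  4.74] turn -0.004
```

Green lid at (505.2,215.1): shift the tool by x +0.1, y −0.16.

>>> {"fn": "drive_tool", "kwargs": {"deltas": [[0.09, -0.17, 1.5, 0], [0, 0, 1.5, 0], [0, 0, 0.9, 0], [0, 0, 0.5, 0], [0, 0, 0.2, 0], [0, 0, 0, 0], [0, 0, 0, 0]]}}

```text
clock: 33.62
eef_pos: [505.6, 215.3, 29.4]
tcp_rot: [3.141, -0.0, 1.456]
contact_force: [-0.4, -0.0, -0.1]
opening: 0.398
```

>>> {"fn": "drive_tool", "kwargs": {"deltas": [[0, 0, 0, 0], [0, 0, 0, 0], [0, 0, 0, 0], [0, 0, 0, 0], [0, 0, 0, 0]], "jaw": 1}}

```text
clock: 34.03
eef_pos: [505.7, 215.4, 29.5]
tcp_rot: [3.141, -0.001, 1.456]
contact_force: [-0.4, -0.7, 7.0]
opening: 0.192
```

>>> {"fn": "drive_tool", "kwargs": {"deltas": [[0, 0, -1, 0], [0, 0, -2, 0], [0, 0, -3, 0], [0, 0, -3, 0], [0, 0, -3, 0], [0, 0, 0, 0], [0, 0, 0, 0]]}}

```text
clock: 34.62
eef_pos: [506.3, 215.7, 151.2]
tcp_rot: [3.138, -0.002, 1.456]
contact_force: [-0.3, -0.4, -0.8]
opening: 0.193
```

Run:
```python
from h import *
st();go(684,113.5,148)
```

```text
34.62 [506.3 215.7 151.2] [ 3.138e+00 -2.000e-03  1.456e+00] [-0.3 -0.4 -0.8] 0.193
tool cm [-8.11 18.83  0.32] turn -0.003
```

>>> {"fn": "drive_tool", "kwargs": {"deltas": [[-1.166, 2.7, 0, 0], [-1.166, 2.7, 0, 0], [-1.166, 2.7, 0, 0], [-1.166, 2.7, 0, 0], [-1.166, 2.7, 0, 0], [-1.166, 2.7, 0, 0], [-1.166, 2.7, 0, 0], [0, 0, 1, 0], [0, 0, 1, 0], [0, 0, 0, 0], [0, 0, 0, 0], [0, 0, 0, 0]]}}

```text
clock: 35.62
eef_pos: [682.4, 113.1, 128.4]
tcp_rot: [-3.14, 0.0, 1.457]
contact_force: [0.4, 0.9, 0.1]
opening: 0.196
```

>>> {"fn": "drive_tool", "kwargs": {"deltas": [[0, 0, 0, 0]]}}

```text
clock: 35.7
eef_pos: [683.1, 113.1, 129.2]
tcp_rot: [3.141, -0.0, 1.457]
contact_force: [0.6, -0.6, -0.1]
opening: 0.194
```

Run:
```python
from h import *
st();save('wrist','w17');print('disc');mea('w17',98,114,xr=(610,750));mea('w17',70,80,xr=(610,750));go(684,113.2,100);save('scene','s17');mea('s17',70,80,xr=(635,740))
```

```text
35.7 [683.1 113.1 129.2] [ 3.141 -0.     1.457] [ 0.6 -0.6 -0.1] 0.194
disc
green [319. 278.] 5091 c [683.3 114.9] r 26.1 z 110.0
green [320. 364.] 477 c [680.7  90.3] r 10.0 z 110.0
green [321. 240.] 1234 c [684.4 117.8] r 25.4 z 77.0
tool cm [0.02 0.07 2.94] turn -0.002
green [334. 324.] 94 c [687.8 115.7] r 26.0 z 76.0
red [216. 256.] 17 c [ 651.5 -211.4] r 7.4 z 72.0
red [274. 287.] 76 c [666.5 -45.4] r 27.0 z 76.0
yellow [245. 273.] 90 c [ 659.1 -126.4] r 27.2 z 77.0
```

>>> {"fn": "drive_tool", "kwargs": {"deltas": [[-0.04, 0.05, 0.8, 0], [0, 0, 0.7, 0], [0, 0, 0.4, 0], [0, 0, 0.3, 0], [0, 0, 0.3, 0], [0, 0, 0.2, 0], [0, 0, 0.1, 0], [0, 0, 0, 0], [0, 0, 0, 0]]}}

```text
clock: 36.55
eef_pos: [684.1, 112.0, 100.8]
tcp_rot: [3.141, -0.0, 1.456]
contact_force: [-0.2, -0.4, 0.0]
opening: 0.197
```

>>> {"fn": "drive_tool", "kwargs": {"deltas": [[0, 0, 0.1, 0], [0, 0, 0, 0], [0, 0, 0, 0]]}}

```text
clock: 36.8
eef_pos: [684.0, 112.0, 99.9]
tcp_rot: [3.141, -0.0, 1.456]
contact_force: [-0.1, -0.3, -1.2]
opening: 0.2
```

```bash
python3 -c "
from h import *
st()"
```

```text
36.8 [684.  112.   99.9] [ 3.141 -0.     1.456] [-0.1 -0.3 -1.2] 0.2
```

>>> {"fn": "drive_tool", "kwargs": {"deltas": [[0, 0, 0.06, 0], [0, 0, 0, 0]]}}

```text
clock: 36.97
eef_pos: [684.1, 112.0, 99.6]
tcp_rot: [3.141, -0.0, 1.456]
contact_force: [-0.9, 0.1, 2.4]
opening: 0.198
```

>>> {"fn": "drive_tool", "kwargs": {"deltas": [[0, 0, 0, 0], [0, 0, 0, 0], [0, 0, 0, 0], [0, 0, 0, 0]], "jaw": 0.6}}

```text
clock: 37.3
eef_pos: [684.0, 112.0, 99.1]
tcp_rot: [-3.142, 0.0, 1.456]
contact_force: [-0.3, 0.5, 0.0]
opening: 0.4
```

>>> {"fn": "drive_tool", "kwargs": {"deltas": [[0, 0, -1, 0], [0, 0, -2, 0], [0, 0, -3, 0], [0, 0, 0, 0], [0, 0, 0, 0]]}}

```text
clock: 37.72
eef_pos: [685.5, 112.2, 162.1]
tcp_rot: [3.137, -0.001, 1.456]
contact_force: [1.0, 0.0, -0.1]
opening: 0.401
```

Run:
```python
from h import *
st();save('wrist','w18');print('disc');mea('w18',76,88,xr=(610,750));print('top');mea('w18',96,110,xr=(610,750));save('scene','s18');mea('s18',28,38);go(439.8,189.5,160)
```

```text
37.72 [685.5 112.2 162.1] [ 3.137e+00 -1.000e-03  1.456e+00] [ 1.   0.  -0.1] 0.401
disc
green [315. 254.] 5814 c [683.9 112.2] r 27.4 z 81.0
top
green [316. 274.] 1016 c [684.6 111.6] r 9.2 z 103.0
blue [403. 266.] 27 c [441.  188.8] r 7.9 z 33.0
yellow [260. 270.] 18 c [ 614.7 -112.8] r 15.6 z 36.0
tool cm [  4.9  -25.13  -0.07] turn -0.003
```

>>> {"fn": "drive_tool", "kwargs": {"deltas": [[0.56, -2.8, 0, 0], [0.56, -2.8, 0, 0], [0.56, -2.8, 0, 0], [0.56, -2.8, 0, 0], [0.56, -2.8, 0, 0], [0.56, -2.8, 0, 0], [0.56, -2.8, 0, 0], [0.56, -2.8, 0, 0], [0.56, -2.8, 0, 0], [0, 0, 3, 0], [0, 0, 3, 0], [0, 0, 2.4, 0]]}}

```text
clock: 38.82
eef_pos: [438.2, 190.9, 73.6]
tcp_rot: [-3.141, 0.0, 1.457]
contact_force: [0.3, -0.3, 0.6]
opening: 0.398
```

>>> {"fn": "drive_tool", "kwargs": {"deltas": [[0, 0, 0, 0], [0, 0, 0, 0], [0, 0, 0, 0]]}}

```text
clock: 39.07
eef_pos: [439.7, 191.0, 75.7]
tcp_rot: [-3.141, 0.0, 1.456]
contact_force: [-0.2, 0.1, 0.4]
opening: 0.402
```

Run:
```python
from h import *
st();save('wrist','w19');print('knob');mea('w19',28,38);go(439.5,190,28.5)
```

```text
39.07 [439.7 191.   75.7] [-3.141  0.     1.456] [-0.2  0.1  0.4] 0.402
knob
blue [317. 288.] 1142 c [438.8 189.7] r 9.0 z 33.0
tool cm [-0.12 -0.05  4.77] turn -0.003
```

>>> {"fn": "drive_tool", "kwargs": {"deltas": [[-0.12, -0.08, 1.5, 0], [0, 0, 1.5, 0], [0, 0, 0.9, 0], [0, 0, 0.5, 0], [0, 0, 0.25, 0], [0, 0, 0, 0], [0, 0, 0, 0]]}}

```text
clock: 39.7
eef_pos: [438.8, 190.0, 29.2]
tcp_rot: [3.141, -0.0, 1.456]
contact_force: [-0.2, -0.2, 0.0]
opening: 0.398
```

>>> {"fn": "drive_tool", "kwargs": {"deltas": [[0, 0, 0, 0], [0, 0, 0, 0], [0, 0, 0, 0], [0, 0, 0, 0], [0, 0, 0, 0]], "jaw": 1}}

```text
clock: 40.12
eef_pos: [439.0, 190.0, 29.3]
tcp_rot: [3.141, -0.001, 1.456]
contact_force: [-0.5, -0.6, 6.4]
opening: 0.195
```

>>> {"fn": "drive_tool", "kwargs": {"deltas": [[0, 0, -1, 0], [0, 0, -2, 0], [0, 0, -3, 0], [0, 0, -3, 0], [0, 0, -1, 0], [0, 0, 0, 0], [0, 0, 0, 0]]}}

```text
clock: 40.7
eef_pos: [438.6, 189.9, 129.0]
tcp_rot: [3.14, -0.001, 1.456]
contact_force: [0.6, -0.2, -1.9]
opening: 0.195
```

Run:
```python
from h import *
st();go(435,-348,130)
```

```text
40.7 [438.6 189.9 129. ] [ 3.140e+00 -1.000e-03  1.456e+00] [ 0.6 -0.2 -1.9] 0.195
tool cm [-53.48   5.81  -0.1 ] turn -0.003
```

>>> {"fn": "drive_tool", "kwargs": {"deltas": [[-2.97, 0.32, 0, 0], [-2.97, 0.32, 0, 0], [-2.97, 0.32, 0, 0], [-2.97, 0.32, 0, 0], [-2.97, 0.32, 0, 0], [-2.97, 0.32, 0, 0], [-2.97, 0.32, 0, 0], [-2.97, 0.32, 0, 0], [-2.97, 0.32, 0, 0]]}}

```text
clock: 41.45
eef_pos: [435.0, -80.2, 127.1]
tcp_rot: [-3.139, -0.0, 1.456]
contact_force: [1.3, 0.3, -1.0]
opening: 0.196
```

>>> {"fn": "drive_tool", "kwargs": {"deltas": [[-2.97, 0.32, 0, 0], [-2.97, 0.32, 0, 0], [-2.97, 0.32, 0, 0], [-2.97, 0.32, 0, 0], [-2.97, 0.32, 0, 0], [-2.97, 0.32, 0, 0], [-2.97, 0.32, 0, 0], [-2.97, 0.32, 0, 0], [-2.97, 0.32, 0, 0], [0, 0, 0, 0], [0, 0, 0, 0], [0, 0, 0, 0]]}}

```text
clock: 42.45
eef_pos: [433.3, -346.6, 127.0]
tcp_rot: [-3.139, -0.002, 1.455]
contact_force: [0.4, 0.3, -0.6]
opening: 0.2
```

Run:
```python
from h import *
st();save('wrist','w20');go(435,-348,33.5);save('scene','s20');mea('s20',100,125)
```

```text
42.45 [ 433.3 -346.6  127. ] [-3.139e+00 -2.000e-03  1.455e+00] [ 0.4  0.3 -0.6] 0.2
tool cm [-0.15  0.17  9.38] turn -0.003
blue [221. 179.] 121 c [ 436.1 -344.6] r 24.2 z 111.0
```

View pics/w20.png

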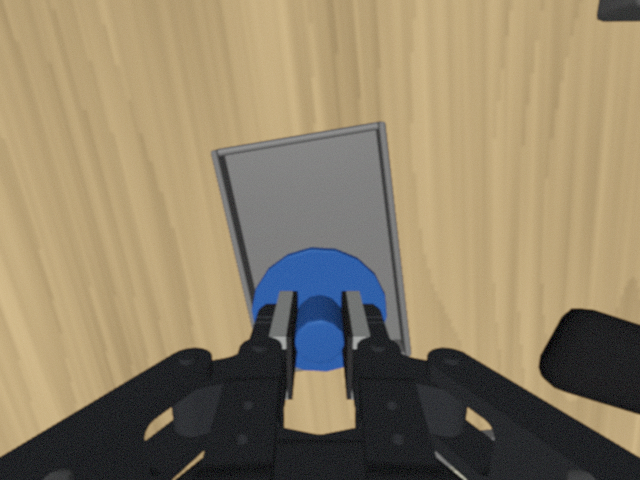

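>>> {"fn": "drive_tool", "kwargs": {"deltas": [[0, 0, 2, 0], [0, 0, 2, 0], [0, 0, 2, 0], [0, 0, 1.5, 0], [0, 0, 1, 0], [0, 0, 0.5, 0], [0, 0, 0.3, 0], [0, 0, 0.1, 0], [0, 0, 0, 0], [0, 0, 0, 0]]}}

```text
clock: 43.38
eef_pos: [434.8, -348.1, 35.4]
tcp_rot: [3.141, 0.001, 1.456]
contact_force: [-0.3, 0.2, -0.1]
opening: 0.197
```

```bash
python3 -c "
from h import *
st()"
```

```text
43.38 [ 434.8 -348.1   35.4] [3.141e+00 1.000e-03 1.456e+00] [-0.3  0.2 -0.1] 0.197
```

>>> {"fn": "drive_tool", "kwargs": {"deltas": [[0, 0, 0.15, 0], [0, 0, 0.05, 0], [0, 0, 0, 0]]}}

```text
clock: 43.63
eef_pos: [434.7, -348.1, 33.4]
tcp_rot: [3.141, 0.001, 1.456]
contact_force: [-1.5, -0.0, 4.2]
opening: 0.197
```

>>> {"fn": "drive_tool", "kwargs": {"deltas": [[0, 0, 0, 0], [0, 0, 0, 0], [0, 0, 0, 0], [0, 0, 0, 0]], "jaw": 0.6}}

```text
clock: 43.97
eef_pos: [434.4, -347.8, 32.7]
tcp_rot: [-3.142, -0.0, 1.456]
contact_force: [0.5, -0.1, -0.3]
opening: 0.399
```

>>> {"fn": "drive_tool", "kwargs": {"deltas": [[0, 0, -1, 0], [0, 0, -2, 0], [0, 0, -3, 0], [0, 0, -3, 0], [0, 0, -3, 0], [0, 0, -2, 0], [0, 0, 0, 0]]}}

```text
clock: 44.55
eef_pos: [436.4, -349.4, 177.9]
tcp_rot: [3.135, 0.004, 1.456]
contact_force: [0.5, -0.2, -0.8]
opening: 0.401
```

Run:
```python
from h import *
st();save('scene','s21');print('tray');mea('s21',8,22);mea('s21',28,42)
for n in('w9','s21','w15'):
    W,H=cloud(n);m=(H[...,0]>4)&(H[...,0]<16)&(H[...,1]>150)&(W[...,2]>88)&(W[...,2]<112)&(W[...,1]<-150)&(W[...,0]>600);print(n,m.sum(),np.round(np.nanpercentile(W[m],[2,50,98],axis=0),1).tolist())
go(626.5,-206.5,165)
```

```text
44.55 [ 436.4 -349.4  177.9] [3.135 0.004 1.456] [ 0.5 -0.2 -0.8] 0.401
tray
blue [225. 205.] 146 c [ 436.4 -349.6] r 28.4 z 16.0
blue [224. 199.] 30 c [ 435.6 -347.5] r 9.1 z 35.0
yellow [260. 270.] 25 c [ 615.2 -112.5] r 14.4 z 37.0
w9 441 [[621.2, -211.5, 97.4], [628.5, -205.4, 103.5], [635.3, -200.5, 105.3]]
s21 29 [[621.3, -215.4, 100.1], [630.2, -208.1, 104.3], [636.5, -201.9, 106.7]]
w15 496 [[621.4, -211.5, 98.0], [628.6, -205.1, 103.4], [635.3, -200.3, 105.3]]
tool cm [16.33 17.33  1.07] turn -0.003
```

>>> {"fn": "drive_tool", "kwargs": {"deltas": [[2.325, 2.526, 0, 0], [2.325, 2.526, 0, 0], [2.325, 2.526, 0, 0], [2.325, 2.526, 0, 0], [2.325, 2.526, 0, 0], [2.325, 2.526, 0, 0], [2.325, 2.526, 0, 0], [0, 0, 1.5, 0], [0, 0, 1.5, 0], [0, 0, 0, 0], [0, 0, 0, 0], [0, 0, 0, 0]], "jaw": 1}}

```text
clock: 45.6
eef_pos: [628.4, -206.6, 142.7]
tcp_rot: [-3.141, -0.0, 1.455]
contact_force: [0.0, -0.7, 0.3]
opening: 0.0
```

Run:
```python
from h import *
st();save('wrist','w22');go(628.3,-206,122);save('side','d22')
im=cv2.imread('pics/w22.png');a=im[200:400,200:440]
b=cv2.imread('pics/d22.png')[150:290,250:430]
cv2.imwrite('pics/x22.png',np.hstack([cv2.resize(a,(400,333)),cv2.resize(b,(400,333))]))
save('scene','s22')
for n in('w22','s22','d22'):
    W,H=cloud(n);
    print(np.round(np.nanmax(W[:,:,2][(H[...,0]>4)&(H[...,0]<16)&(H[...,1]>150)&(W[...,1]<-150)&(W[...,0]>600)&(W[...,2]<112)]),1))
```

```text
45.6 [ 628.4 -206.6  142.7] [-3.141 -0.     1.455] [ 0.  -0.7  0.3] 0.0
tool cm [ 0.08 -0.05  2.12] turn -0.004
106.3
108.0
107.5
```

View pics/x22.png

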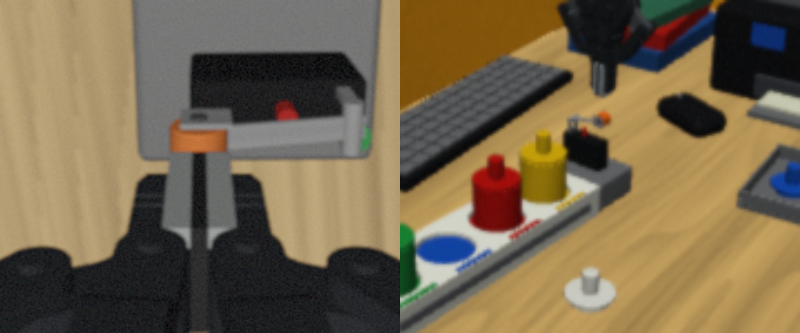

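>>> {"fn": "drive_tool", "kwargs": {"deltas": [[0.04, 0, 0.8, 0], [0, 0, 0.7, 0], [0, 0, 0.3, 0], [0, 0, 0, 0], [0, 0, 0, 0], [0, 0, 0, 0]]}}

```text
clock: 46.25
eef_pos: [628.8, -206.1, 124.7]
tcp_rot: [3.142, 0.0, 1.456]
contact_force: [0.1, -0.0, 0.2]
opening: 0.001
```

>>> {"fn": "drive_tool", "kwargs": {"deltas": [[0, 0, 0.2, 0], [0, 0, 0.1, 0], [0, 0, 0, 0], [0, 0, 0, 0]]}}

```text
clock: 46.58
eef_pos: [628.9, -206.1, 121.9]
tcp_rot: [3.141, 0.0, 1.456]
contact_force: [0.2, -0.9, 2.3]
opening: -0.0
```

>>> {"fn": "drive_tool", "kwargs": {"deltas": [[0, 0, 0.2, 0], [0, 0, 0.2, 0], [0, 0, 0.2, 0], [0, 0, 0.2, 0], [0, 0, 0.1, 0], [0, 0, 0, 0], [0, 0, 0, 0]]}}

```text
clock: 47.17
eef_pos: [628.7, -206.0, 112.6]
tcp_rot: [-3.141, -0.0, 1.456]
contact_force: [-2.0, 0.7, 5.0]
opening: -0.005
```

Run:
```python
from h import *
st();f=r.sense()
for i in range(3):
    im,d=save('wrist','w23');st()
for n in('w22','w23'):
    W,H=cloud(n);m=(H[...,0]>4)&(H[...,0]<16)&(H[...,1]>150)&(W[...,1]<-150)&(W[...,0]>600)&(W[...,2]<112)&(W[...,2]>75);print(n,np.round(np.nanpercentile(W[m],[2,50,98],axis=0),1).tolist())
```

```text
47.17 [ 628.7 -206.   112.6] [-3.141 -0.     1.456] [-2.   0.7  5. ] -0.005
47.22 [ 628.8 -206.   112.7] [-3.142 -0.     1.456] [-4.6  0.1  5. ] -0.004
47.27 [ 628.7 -206.   112.7] [-3.142 -0.     1.456] [-3.7  0.2  5.4] 0.002
47.32 [ 628.7 -206.   112.7] [-3.141 -0.     1.456] [-4.2  0.6  5.1] -0.002
w22 [[621.5, -206.8, 97.8], [628.2, -203.3, 103.4], [635.3, -200.5, 105.5]]
w23 [[620.4, -202.3, 85.8], [620.9, -200.4, 91.3], [621.7, -197.5, 102.9]]
```

Click passed: about 9.5 mm down and 5 N, below the 6 N overtravel. Hold, then release.

>>> {"fn": "drive_tool", "kwargs": {"deltas": [[0, 0, 0, 0], [0, 0, 0, 0], [0, 0, 0, 0], [0, 0, 0, 0], [0, 0, 0, 0], [0, 0, 0, 0]]}}

```text
clock: 47.82
eef_pos: [628.8, -206.0, 112.7]
tcp_rot: [3.142, -0.0, 1.456]
contact_force: [-3.9, 1.3, 4.2]
opening: 0.002
```

>>> {"fn": "drive_tool", "kwargs": {"deltas": [[0, 0, -0.2, 0], [0, 0, -0.3, 0], [0, 0, -0.5, 0], [0, 0, -1, 0], [0, 0, -2, 0], [0, 0, -3, 0], [0, 0, -3, 0], [0, 0, -3, 0], [0, 0, 0, 0], [0, 0, 0, 0]]}}

```text
clock: 48.65
eef_pos: [629.9, -206.4, 245.6]
tcp_rot: [3.137, 0.001, 1.456]
contact_force: [-0.7, 0.8, -1.2]
opening: 0.0
```

Run:
```python
from h import *
st();save('wrist','w24');save('scene','s24');save('side','d24')
print('discs');mea('s24',78,86,xr=(630,740));print('knob');mea('s24',97,108,xr=(630,740));print('tray');mea('s24',10,40)
W,H=cloud('w24');m=(H[...,0]>4)&(H[...,0]<16)&(H[...,1]>150)&(W[...,1]<-150)&(W[...,0]>600)&(W[...,2]<115)&(W[...,2]>75);print('roller',np.round(np.nanpercentile(W[m],[2,50,98],axis=0),1).tolist())
a=cv2.imread('pics/s24.png')[150:390,150:450];b=cv2.imread('pics/d24.png')[150:390,170:470]
cv2.imwrite('pics/x24.png',np.vstack([cv2.resize(a,(600,300)),cv2.resize(b,(600,300))]))
```

```text
48.65 [ 629.9 -206.4  245.6] [3.137e+00 1.000e-03 1.456e+00] [-0.7  0.8 -1.2] 0.0
discs
green [333. 317.] 312 c [684.9 111.5] r 26.8 z 82.0
red [272. 284.] 273 c [668.  -45.3] r 26.7 z 82.0
yellow [244. 269.] 261 c [ 659.1 -127.1] r 27.0 z 82.0
knob
green [332. 310.] 60 c [683.8 110. ] r 9.3 z 103.0
red [271. 277.] 48 c [667.8 -47. ] r 8.4 z 103.0
yellow [242. 262.] 49 c [ 659.5 -127.4] r 9.6 z 103.0
tray
blue [224. 203.] 186 c [ 435.2 -348.3] r 26.6 z 17.0
yellow [260. 270.] 23 c [ 616.  -111.9] r 14.5 z 36.0
roller [[620.9, -211.3, 97.4], [627.8, -206.0, 103.6], [634.7, -200.7, 105.6]]
```

View pics/x24.png

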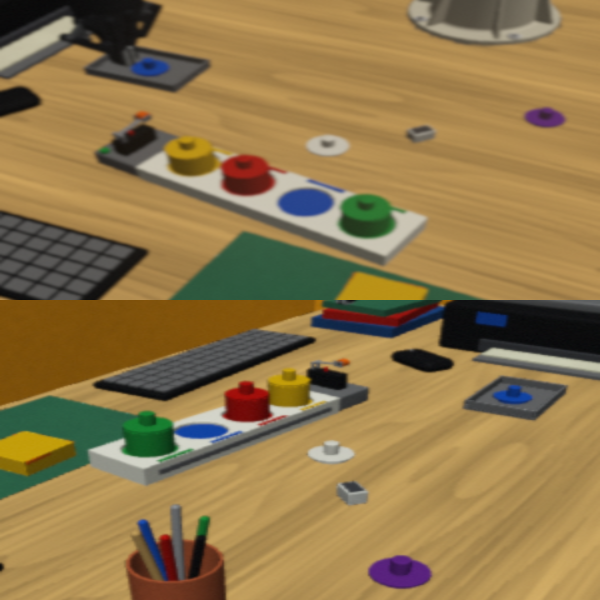

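The three lids sit flat, the blue lid is in the tray, the roller is back up and the bystanders in view are undisturbed.

```bash
python3 -c "
from h import *
print(job.sign_off());st()"
```

```text
the job is handed in; nothing more can be done
None
the job is handed in; nothing more can be done
```

The job is done and handed in at about 49 s on the robot's clock.

- **Pots and lids:** only the green, red and yellow pots were on the desk. Each now stands in its own well with its own lid on. The last pictures put the disc tops at 82 mm (81 expected) and the knobs at 103 mm, so all three are seated flat.
- **Spare lid:** the blue lid lies flat in the middle of the grey tray.
- **Knocked lid:** the green lid was shoved about 45 mm partway through. I spotted it in a picture and picked it up from its new place.
- **Hood switch:** I pressed the roller about 9.5 mm down at 4–5 N and held it for more than half a second. I could not read the lever angle or hear a click. By depth and force it was past the click (7 mm, 3.6 N) and short of overtravel (15 mm, 6 N). It came back up to its starting height, with its top at about 105 mm.
- **Other things:** the white and purple lids, sharpener, pencil pot and mouse looked undisturbed in the last pictures. The stapler was outside those pictures, but the arm never went near it.

The camera readings disagreed with each other by 2–3 mm, within the play of the wells and lids. No check failed.

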